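# Set up a batch of punches for grinding on the indexing table

### The job

Get the indexing table ready for grinding this batch of punches: first screw the knurled nut in the middle clockwise until it stops tight, then stand every punch upright in a nest of its own, foot flat on the nest floor. When all are in, index the table to bring the tallest punch squarely under the height gauge, lower the gauge gently until its foot rests on the punch for about a second and let it up again, then index to the shortest punch and gauge that in the same way. Leave the table in a detent with all punches in their nests and the gauge up.

Things in the scene. Friction and masses are not known exactly. Their poses are not given: they have to be found in the camera images.
- punch_tall_mid (a point): steel press-tool punch standing upright on its foot: rectangular foot flange 64 x 42 x 12 mm (length along the punch's own x), on it a centred shank 42 x 20 mm (x by y); 80 mm high over all, about 0.61 kg. The point is its centre, 40 mm above its underside; z is up the shank. This is the tallest of the punches; always present.
- punch_tall_top (a point): centre of the top face of that 80 mm punch
- punch_low_mid (a point): steel press-tool punch standing upright on its foot: rectangular foot flange 64 x 42 x 12 mm (length along the punch's own x), on it a centred shank 42 x 20 mm (x by y); 52 mm high over all, about 0.46 kg. The point is its centre, 26 mm above its underside; z is up the shank. This is the shortest of the punches; always present.
- punch_low_top (a point): centre of the top face of that 52 mm punch
- punch_a_mid (a point): steel press-tool punch standing upright on its foot: rectangular foot flange 64 x 42 x 12 mm (length along the punch's own x), on it a centred shank 42 x 20 mm (x by y); 66 mm high over all, about 0.54 kg. The point is its centre, 33 mm above its underside; z is up the shank. One of up to two middling punches; may be absent.
- punch_b_mid (a point): steel press-tool punch standing upright on its foot: rectangular foot flange 64 x 42 x 12 mm (length along the punch's own x), on it a centred shank 42 x 20 mm (x by y); 66 mm high over all, about 0.54 kg. The point is its centre, 33 mm above its underside; z is up the shank. The other middling punch; may be absent.
- hub (a point): centre of the round indexing table, on its axis, at the height of the nest floors (50 mm above the bench). The table is a steel disc 330 mm across that turns freely either way on a fixed green base; its x axis points to nest 0, its y axis to nest 1. The base, which also carries the gauge, is fixed to the bench
- base_axis (a point): the same point on the fixed base; its x axis points to the gauge. A nest stands squarely under the gauge when the table rests in a detent
- rotor (a joint): turn of the indexing table on its base, rad, counterclockwise from above positive, no practical limit. A detent holds it at every quarter turn (0, 1.571, 3.142, -1.571, ...): it takes up to about 0.7 N m to turn it out, and when let go it settles by itself into the nearest detent
- nut (a joint): turn of the knurled nut, rad: 0 is slack, 4.5 is the stop, fully tight; grows as it is turned clockwise from above. It turns stiffly (about 0.1 N m), stays where left and does not visibly go down; turned on against its stop it takes the table round with it
- nut_grip (a point): point on the axis of the upright knurled steel nut, 46 mm across and 28 mm high, on the stud in the middle of the table; it holds the nest plate down. The nut's top is 8 mm above this point and its underside 20 mm below, 12 mm above the nest floors; the stud, 20 mm across, stands 10 mm proud of the nut
- nest0 (a point): floor centre of nest 0, one of four alike at quarter turns, 105 mm from the table's axis: a rectangular pocket 72 mm long in the radial direction and 50 mm across, inside walls 9 mm high and 7 mm thick, for the foot of one punch (shank length pointing at the nut; either way round)
- nest1 (a point): floor centre of nest 1, one of four alike at quarter turns, 105 mm from the table's axis: a rectangular pocket 72 mm long in the radial direction and 50 mm across, inside walls 9 mm high and 7 mm thick, for the foot of one punch (shank length pointing at the nut; either way round)
- nest2 (a point): floor centre of nest 2, one of four alike at quarter turns, 105 mm from the table's axis: a rectangular pocket 72 mm long in the radial direction and 50 mm across, inside walls 9 mm high and 7 mm thick, for the foot of one punch (shank length pointing at the nut; either way round)
- nest3 (a point): floor centre of nest 3, one of four alike at quarter turns, 105 mm from the table's axis: a rectangular pocket 72 mm long in the radial direction and 50 mm across, inside walls 9 mm high and 7 mm thick, for the foot of one punch (shank length pointing at the nut; either way round)
- peg0 (a point): grip point on turning peg 0, an upright black round peg 22 mm across and 46 mm high on the table, 146 mm from its axis, half-way between nests 0 and 1; its top is 16 mm above this point, its foot on the disc 30 mm below
- peg1 (a point): grip point on turning peg 1, an upright black round peg 22 mm across and 46 mm high on the table, 146 mm from its axis, half-way between nests 1 and 2; its top is 16 mm above this point, its foot on the disc 30 mm below
- peg2 (a point): grip point on turning peg 2, an upright black round peg 22 mm across and 46 mm high on the table, 146 mm from its axis, half-way between nests 2 and 3; its top is 16 mm above this point, its foot on the disc 30 mm below
- peg3 (a point): grip point on turning peg 3, an upright black round peg 22 mm across and 46 mm high on the table, 146 mm from its axis, half-way between nests 3 and 0; its top is 16 mm above this point, its foot on the disc 30 mm below
- gauge (a joint): travel of the height gauge's sleeve, m: 0 is fully up, 0.058 fully down. A light spring holds it up (1.5 N at the top, rising by 0.3 N per cm) and lifts it again when let go
- foot (a joint): how far the gauge's sprung foot is pushed up into the sleeve, m: 0 hanging free, up to 0.012; it takes 2 N to start it and 2.5 N more per cm. With the foot resting on a punch h mm high in its nest, gauge minus foot is (95 - h)/1000
- gauge_foot (a point): centre of the flat underside of the gauge's round foot, 30 mm across, under the vertical sleeve that slides in a bushing on the overhanging arm; 105 mm from the table's axis and 95 mm above the nest floors when up
- gauge_knob (a point): centre of the top of the round black knob on the gauge sleeve, 32 mm across and 18 mm thick, 134 mm above the foot; push it straight down to lower the foot. The arm and its column (to 225 mm above the bench) stand behind it on the side away from the table's axis, a scale strip 22 mm behind the sleeve's axis
Not all that is in view belongs to the job. Leave any purple look-alike of the part that bears punch_tall_mid alone.

How it is judged:
By the outcome, as a careful person would: the job done as asked, in the order asked, and still so for the second after the job is handed in, with the robot touching nothing.
Of punch_a, punch_b only 1 to 2 are there at a start; the rules pass over those that are not, and their reading is None.
At some moment in a run one of punch_tall, punch_low, punch_a, punch_b may be knocked a few centimetres aside while the robot is not near it.
It also fails if it takes over 210 s, if anything falls off the work surface, if the arm or the gripper's body presses on something with over 40 N, if the wrist force passes 120 N, or if a joint passes its speed limit or range.

### The arm

A 6-joint arm with a two-finger parallel gripper is mounted at the origin on the work surface. World frame = base frame: x ahead of the robot, y to its left, z up, the work surface at z = 0. Lengths are in m, angles in rad, forces in N, time in s.
With the tool pointing down it reaches from about 0.35 to 0.775 m from the base axis. Payload 5.5 kg.
Tool frame: the origin (TCP) lies between the finger pads; the fingertips stand 19 mm ahead of it and the grasp point (between the pads) is the TCP; z points along the fingers, x is the direction in which the jaws open and shut, and the axes are right-handed (so a half turn about z gives the same grasp; the last joint's range is limited). The gripper opens to 85 mm and grips with 20 to 120 N. Pads are 22 mm wide; open, the fingers measure 114 mm over their backs; the gripper's body (76 mm by 85 mm) begins 54 mm behind the grasp point. The pads swing forward as they close: fully open they stand 13 mm farther back than shut.
Start: joints at [1.097, 0.313, 0.046, 1.304, 0, 1.431], TCP at [0.188, 0.543, 0.25] pointing down, gripper open.
Joint ranges: [-2.76, 2.76], [-0.86, 1.69], [-1.03, 1.26], [-2.2, 2.34], [-1.47, 1.5], [-3.14, 3.14]. Speed limits (rad/s): [2.57, 2.57, 3.14, 3.14, 3.14, 3.14].

### API

Orientations are given as a unit quaternion [w, x, y, z].
In Python, from workcell import env gives the robot as it stands. The module is installed in compiled form; this text tells all that it offers.
- The arm moves only by the tool carry_out, never from a script. Its argument "steps" is a list of rows, each a list of 7 numbers: the gripper command: -1 is shut, 1 is fully open, values between are in proportion, then the shift along the tool's x, y, z in m, then the turn, a rotation vector about the tool's x, y, z in rad. A call has 1 to 20 rows; each row shifts and turns the commanded pose from where the row before left it, along the tool's axes as they then stand; what a row does not reach is not made up. A row lasts 1/8 s, in which the tool goes at most 62.5 mm and 10.7 degrees, less where a joint would pass 70% of its speed; a pose out of reach is approached as far as the arm can. A call with a gripper value outside its range is refused whole. The fingers move at their own pace and stop on an object; "grip_force" is the grip in N (left out, the last holds). Time passes only in rows, so rows that do not move let the fingers close. It gives the time, the measured TCP pose, the force and the opening at its end, in the units of the state.
- env.get_state(): the state, without advancing time (a new reading comes with each control period).
- env.read_camera(name): name is "side" or "top"; returns a dict with "color" (400x640x3 uint8, red, green, blue), "K" (3x3 intrinsics, pixels), "R" (3x3) and "t" (3): a world point X has camera coordinates R X + t. Camera axes: x right, y down, z forward; pixel columns grow to the right and rows downward; lengths in m; the calibration is good to about 2 mm. A picture is of the moment at which its call begins. There is no depth.
- env.hand_in(): hands the job in, once; it reports no verdict.
The state is a dict: "clock": time; "joint_pos": joint angles; "qvel": joint speeds; "tau": joint torques, N m; "tcp_pos": TCP position; "orientation": TCP orientation; "wrist_force": force on the tool from outside, world axes, zero at the start; "ft_torque": the same for the moment, N m; "finger_gap": finger opening in m.
Only numpy, scipy, OpenCV 4.12 (cv2) and the standard library are available. Lean on these libraries where they do the work, as an engineer would, in place of code of your own. Each camera call takes 0.05 s, during which the arm holds its last target. There are 200 camera calls.

## Working session

There is one attempt and no reset: what is moved stays moved. The work goes in short steps, Python scripts to look and compute and a tool call to move; the robot and the scene stay as the last step left them, time stands still between calls to the robot, and variables do not carry over. Pictures are saved under pics/ and viewed, about 12 in all and at most 16, crops included, and the job is handed in when it is done.

Besides the shell and the picture viewer there is one more tool, called after "Emit:" as name(argument=value, ...) on one line, values as JSON. carry_out: Moves the arm, as the interface text tells. Its arguments: {"type":"object","properties":{"steps":{"type":"array","items":{"type":"array","items":{"type":"number"}}},"grip_force":{"type":"number"}},"required":["steps"]}

```bash
mkdir -p pics; cat > h.py <<'E'
import numpy as np, cv2
from workcell import env
from scipy.spatial.transform import Rotation as Rn
def snap(n,save=None):
    c=env.read_camera(n)
    if save: cv2.imwrite('pics/'+save,c['color'][:,:,::-1])
    return c
def proj(c,X):
    p=c['K']@(np.array(c['R'])@np.asarray(X,float)+c['t']); return p[:2]/p[2]
def ray(c,uv,z):
    R=np.array(c['R']);o=-R.T@c['t'];d=R.T@np.linalg.inv(c['K'])@[uv[0],uv[1],1]
    return o+d*(z-o[2])/d[2]
def st():
    s=env.get_state();q=s['orientation']
    Rm=Rn.from_quat([q[1],q[2],q[3],q[0]]).as_matrix()
    return s,Rm
E
python3 - <<'E'
from h import *
for n in('top','side'):
    c=snap(n,n+'1.png');R=np.array(c['R']);print(n,'cam at',-R.T@c['t'],'fwd',R[2],c['K'][0][0])
s,R=st();print(s,R.round(3))
E
```

```text
top cam at [ 0.45470626 -0.11294805  1.38475267] fwd [ 0.08645173  0.01705145 -0.99611011] 460.255436504188
side cam at [0.44045409 0.60297353 0.77893368] fwd [ 0.14473786 -0.7491165  -0.64643284] 414.17257478985977
{'clock': 0.1, 'joint_pos': array([1.09739820e+00, 3.13912456e-01, 4.51266482e-02, 1.30360651e+00,
       5.13541322e-05, 1.43124194e+00]), 'qvel': array([-0.00081768, -0.00063568,  0.00297587, -0.00075793, -0.00010388,
       -0.00017039]), 'tau': array([ 2.12482009e-03, -4.81724703e+01,  2.99245101e+01,  1.27019623e-02,
       -9.03546788e-05,  1.19089898e-05]), 'tcp_pos': array([0.18819645, 0.54289667, 0.24951926]), 'orientation': array([ 3.44947079e-04,  8.14762591e-01,  5.79794173e-01, -7.20049079e-04]), 'wrist_force': array([0.24234122, 0.26088103, 0.03167205]), 'ft_torque': array([ 0.04571412, -0.0577964 , -0.01613424]), 'finger_gap': 0.08545505616146284} [[ 0.328  0.945 -0.001]
 [ 0.945 -0.328 -0.001]
 [-0.002 -0.    -1.   ]]
```

View pics/top1.png

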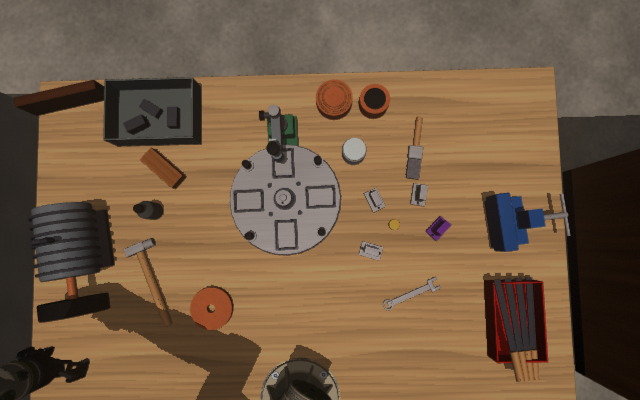

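View pics/side1.png

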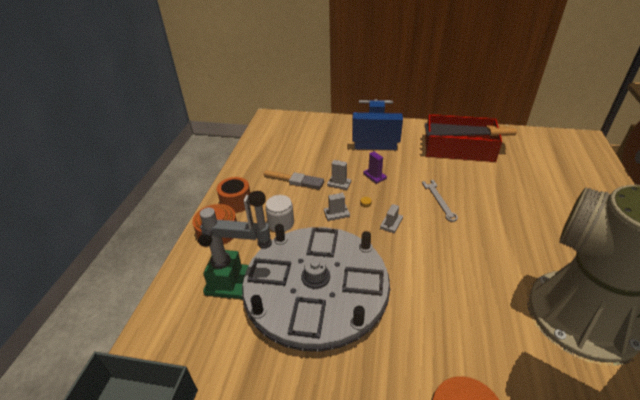

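Top view: table centred at about (285,200), gauge knob at about (274,148). Three steel punches stand at about (374,200), (419,194) and (371,250), with a purple look-alike at (438,228). Next I take close crops for precise measuring.

```bash
python3 - <<'E'
from h import *
c=snap('top');d=snap('side')
a=cv2.resize(c['color'][175:270,345:460],None,fx=5,fy=5,interpolation=cv2.INTER_CUBIC)
b=cv2.resize(d['color'][140:240,310:420],None,fx=5,fy=5,interpolation=cv2.INTER_CUBIC)
cv2.imwrite('pics/pu_top.png',a[:,:,::-1]);cv2.imwrite('pics/pu_side.png',b[:,:,::-1])
# pegs: dark pixels
def blobs(c,mask,mn):
    n,l,s,ce=cv2.connectedComponentsWithStats(mask.astype(np.uint8))
    return [(ce[i].round(1),s[i,4],s[i,:4]) for i in range(1,n) if s[i,4]>=mn]
for cc,box in((c,(140,265,225,350)),(d,(180,360,235,400))):
    m=cc['color'].max(2)<45
    k=np.zeros_like(m);k[box[0]:box[1],box[2]:box[3]]=1
    for r in blobs(cc,m&k,15):print(r, ray(cc,r[0],.09).round(3))
# light steel-ish (low saturation) blobs for punches
for cc,box in((c,(175,265,345,450)),(d,(150,235,310,410))):
    hsv=cv2.cvtColor(cc['color'],cv2.COLOR_RGB2HSV)
    m=(hsv[:,:,1]<60)&(hsv[:,:,2]>60);k=np.zeros_like(m);k[box[0]:box[1],box[2]:box[3]]=1
    for r in blobs(cc,m&k,30):print('P',r, ray(cc,r[0],.03).round(3))
E
```

```text
(array([274.1, 148.1]), np.int32(155), array([267, 141,  19,  14], dtype=int32)) [0.723 0.055 0.09 ]
(array([282.8, 141.8]), np.int32(18), array([281, 140,   5,   5], dtype=int32)) [0.741 0.03  0.09 ]
(array([279.7, 158.5]), np.int32(26), array([274, 154,  10,   8], dtype=int32)) [0.693 0.04  0.09 ]
(array([317.3, 159.9]), np.int32(47), array([314, 156,   7,   9], dtype=int32)) [ 0.686 -0.068  0.09 ]
(array([246.1, 164. ]), np.int32(53), array([242, 160,   9,   9], dtype=int32)) [0.679 0.136 0.09 ]
(array([320.9, 231.4]), np.int32(37), array([318, 228,   7,   7], dtype=int32)) [ 0.483 -0.074  0.09 ]
(array([248.8, 235.3]), np.int32(49), array([245, 232,   9,   7], dtype=int32)) [0.476 0.13  0.09 ]
(array([237.9, 185.2]), np.int32(65), array([235, 181,   8,  11], dtype=int32)) [ 0.838 -0.214  0.09 ]
(array([256.3, 198.6]), np.int32(172), array([248, 192,  17,  14], dtype=int32)) [ 0.772 -0.167  0.09 ]
(array([279.5, 232.5]), np.int32(109), array([276, 225,   8,  16], dtype=int32)) [ 0.681 -0.056  0.09 ]
(array([365.4, 240.6]), np.int32(85), array([362, 233,   8,  15], dtype=int32)) [ 
[... 1379 characters left out ...]
array([364, 188,  21,  24], dtype=int32)) [ 0.574 -0.232  0.03 ]
P (array([370.4, 250.3]), np.int32(289), array([359, 241,  24,  19], dtype=int32)) [ 0.426 -0.215  0.03 ]
P (array([339.2, 175.4]), np.int32(333), array([328, 161,  23,  28], dtype=int32)) [ 0.586 -0.374  0.03 ]
P (array([315.6, 181.4]), np.int32(102), array([310, 177,  13,  10], dtype=int32)) [ 0.65  -0.336  0.03 ]
P (array([336.4, 207. ]), np.int32(400), array([324, 193,  25,  27], dtype=int32)) [ 0.573 -0.232  0.03 ]
P (array([391.8, 219. ]), np.int32(267), array([381, 205,  22,  27], dtype=int32)) [ 0.422 -0.207  0.03 ]
P (array([327.8, 232.3]), np.int32(157), array([310, 228,  43,   7], dtype=int32)) [ 0.58  -0.133  0.03 ]
```

View pics/pu_top.png

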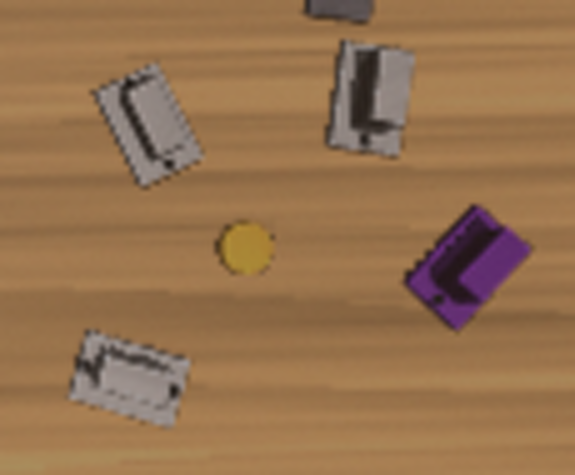

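View pics/pu_side.png

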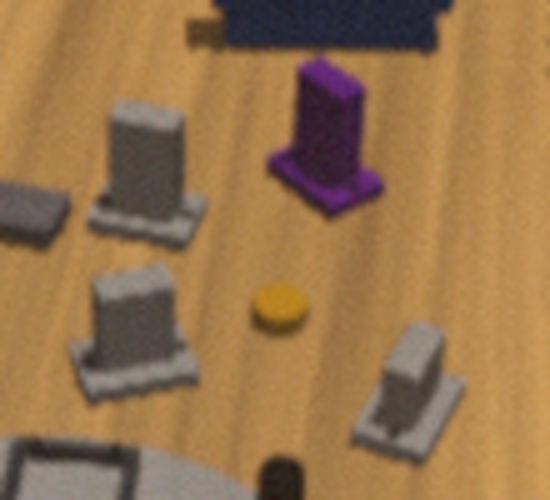

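Three punches are upright: mid (374,200), tall (419,194) and low (371,250) in the top view. The purple one is the decoy. From the flange corners I compute the poses, plus the table axis and knob.

```bash
python3 - <<'E'
from h import *
c=snap('top');d=snap('side')
def Z(p,o):return [(p[0]+.5)/5-.5+o[0],(p[1]+.5)/5-.5+o[1]]
T={'low':[(88,330),(190,355),(172,427),(68,398)],'mid':[(93,92),(155,63),(203,157),(145,188)],'tall':[(343,40),(327,147),(400,157)]}
S={'low':[(352,437),(422,462),(465,378)],'mid':[(92,398),(198,378),(70,345)],'tall':[(90,222),(183,245),(207,205)]}
for k in T:
    print(k,'top',[ray(c,Z(p,(345,175)),.012 )[:2].round(3).tolist() for p in T[k]],'side',[ray(d,Z(p,(310,140)),.006)[:2].round(3).tolist() for p in S[k]])
def rect(c,box):
    x0,x1,y0,y1=box;hsv=cv2.cvtColor(c['color'],cv2.COLOR_RGB2HSV)
    m=((hsv[:,:,1]<75)).astype(np.uint8);k=np.zeros_like(m);k[y0:y1,x0:x1]=1
    cs,_=cv2.findContours(m*k,0,1);ct=max(cs,key=cv2.contourArea).reshape(-1,2)
    w=np.array([ray(c,p,.012)[:2] for p in ct],np.float32)*1000
    return cv2.minAreaRect(w)
for b in((355,390,235,265),(358,392,183,217),(405,432,181,212)):print(rect(c,b))
# pegs/knob
pk=[(317.3,159.9),(246.1,164),(320.9,231.4),(248.8,235.3)]
w=np.array([ray(c,p,.085)[:2] for p in pk]);print('hub',w.mean(0),w-w.mean(0))
print('knob',ray(c,(274.1,148.1),.275))
hsv=d['color'];print('knob side',ray(d,(256.3,198.6),.275))
# table disc ellipse, green check
hs=cv2.cvtColor(c['color'],cv2.COLOR_RGB2HSV);m=(hs[:,:,1]<60).astype(np.uint8);k=np.zeros_like(m);k[140:258,226:344]=1
cs,_=cv2.findContours(m*k,0,1);ct=max(cs,key=cv2.contourArea).reshape(-1,2)
w=np.array([ray(c,p,.05)[:2] for p in ct],np.float32)*1000;print('disc',cv2.minEnclosingCircle(w))
big=cv2.resize(c['color'][138:262,225:345],None,fx=5,fy=4.8,interpolation=cv2.INTER_CUBIC)
big=cv2.resize(c['color'][138:258,225:345],None,fx=5,fy=5,interpolation=cv2.INTER_CUBIC);cv2.imwrite('pics/tab.png',big[:,:,::-1])
E
```

```text
low top [[0.454, -0.193], [0.438, -0.253], [0.396, -0.241], [0.414, -0.18]] side [[0.45, -0.197], [0.413, -0.184], [0.393, -0.252]]
mid top [[0.596, -0.2], [0.613, -0.238], [0.556, -0.265], [0.538, -0.23]] side [[0.592, -0.206], [0.537, -0.231], [0.611, -0.247]]
tall top [[0.624, -0.351], [0.56, -0.339], [0.553, -0.382]] side [[0.619, -0.358], [0.561, -0.345], [0.551, -0.385]]
((425.2058410644531, -216.51641845703125), (63.31407928466797, 41.78228759765625), 72.79808044433594)
((575.7677612304688, -232.9080047607422), (62.90506362915039, 40.26704025268555), 24.809232711791992)
((588.5380249023438, -365.72271728515625), (43.73728561401367, 63.13124084472656), 79.78531646728516)
hub [0.58156706 0.03156869] [[ 0.10536239 -0.09906537]
 [ 0.09866832  0.1051857 ]
 [-0.09880155 -0.10507155]
 [-0.10522915  0.09895122]]
knob [0.684917   0.03114583 0.275     ]
knob side [0.68275598 0.03948512 0.275     ]
disc ((590.8469848632812, 30.708343505859375), 171.24893188476562)
```

View pics/tab.png

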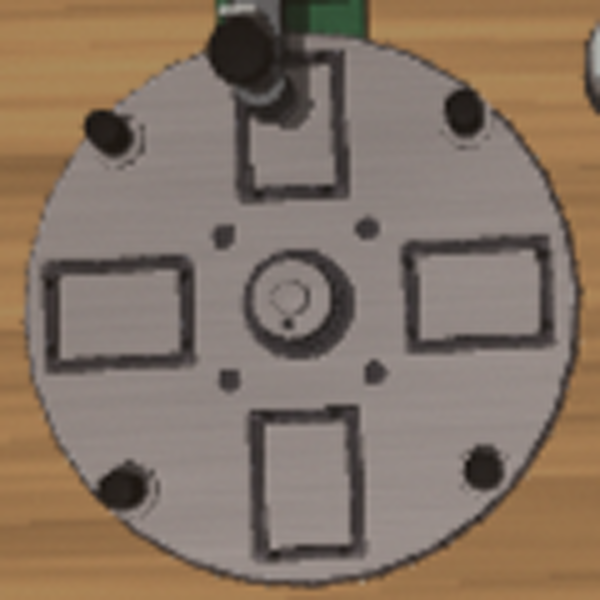

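The nests, pegs and nut show clearly: the table is turned about +1.8°, hub at (0.582, 0.032), with the knob just where expected (0.6865, 0.035). I start with the nut: move over the hub, wind the wrist back, then grip and screw.

Emit:
carry_out(steps=[[1, -0.0295, 0.045, 0, 0, 0, 0], [1, -0.0295, 0.045, 0, 0, 0, 0], [1, -0.0295, 0.045, 0, 0, 0, 0], [1, -0.0295, 0.045, 0, 0, 0, 0], [1, -0.0295, 0.045, 0, 0, 0, 0], [1, -0.0295, 0.045, 0, 0, 0, 0], [1, -0.0295, 0.045, 0, 0, 0, 0], [1, -0.0295, 0.045, 0, 0, 0, 0], [1, -0.0295, 0.045, 0, 0, 0, 0], [1, -0.0295, 0.045, 0, 0, 0, 0], [1, -0.0295, 0.045, 0, 0, 0, 0], [1, -0.0295, 0.045, 0, 0, 0, 0], [1, 0, 0, 0, 0, 0, -0.176], [1, 0, 0, 0, 0, 0, -0.176], [1, 0, 0, 0, 0, 0, -0.176], [1, 0, 0, 0, 0, 0, -0.176], [1, 0, 0, 0, 0, 0, -0.176], [1, 0, 0, 0, 0, 0, -0.176], [1, 0, 0, 0, 0, 0, -0.176]])

```text
clock: 2.68
tcp_pos: [0.5826, 0.0319, 0.2502]
orientation: [-0.0, 0.327, 0.945, 0.0]
wrist_force: [1.5, -0.2, 0.4]
finger_gap: 0.0855
```

Emit:
carry_out(steps=[[1, 0, 0, 0, 0, 0, -0.176], [1, 0, 0, 0, 0, 0, -0.176], [1, 0, 0, 0, 0, 0, -0.176], [1, 0, 0, 0, 0, 0, -0.176], [1, 0, 0, 0, 0, 0, -0.176], [1, 0, 0, 0, 0, 0, -0.176], [1, 0, 0, 0, 0, 0, -0.176], [1, 0, 0, 0, 0, 0, -0.176], [1, 0, 0, 0, 0, 0, -0.176], [1, 0, 0, 0, 0, 0, -0.176], [1, 0, 0, 0, 0, 0, -0.176], [1, 0, 0, 0, 0, 0, 0]])

```text
clock: 4.18
tcp_pos: [0.5826, 0.0319, 0.2502]
orientation: [-0.0, -0.59, 0.808, 0.0]
wrist_force: [-0.3, -1.0, -0.8]
finger_gap: 0.0854
```

```bash
cat >> h.py <<'E'
HUB=np.array([.5816,.0316])
def go(x,y,z,head=None):
    """print tool-axis shift (from the pose as it stands) and turn for a world goal"""
    s,R=st();d=R.T@(np.array([x,y,z])-s['tcp_pos']);h=np.degrees(np.arctan2(R[1,0],R[0,0]))
    t=None if head is None else ((h-head+90)%180-90)
    print('clk %.1f tcp'%s['clock'],s['tcp_pos'].round(4),'head %.1f'%h,'j6 %.2f'%s['joint_pos'][5],'gap %.4f'%s['finger_gap'],'F',s['wrist_force'].round(1),'T',s['ft_torque'].round(2))
    print('  shift',d.round(4),'turn deg/rad',t,None if t is None else np.radians(t))
E
python3 - <<'E'
from h import *
go(.5816,.0316,.083)
c=snap('top');d=snap('side')
a=c['color'][100:300,180:380];b=d['color'][160:360,200:400]
cv2.imwrite('pics/nut.png',cv2.resize(np.hstack([a,b]),None,fx=2,fy=2)[:,:,::-1])
E
```

```text
clk 4.2 tcp [0.5826 0.0319 0.2502] head -107.7 j6 -2.92 gap 0.0854 F [-0.3 -1.  -0.8] T [-0.03  0.02  0.  ]
  shift [0.0006 0.0008 0.1672] turn deg/rad None None
```

View pics/nut.png

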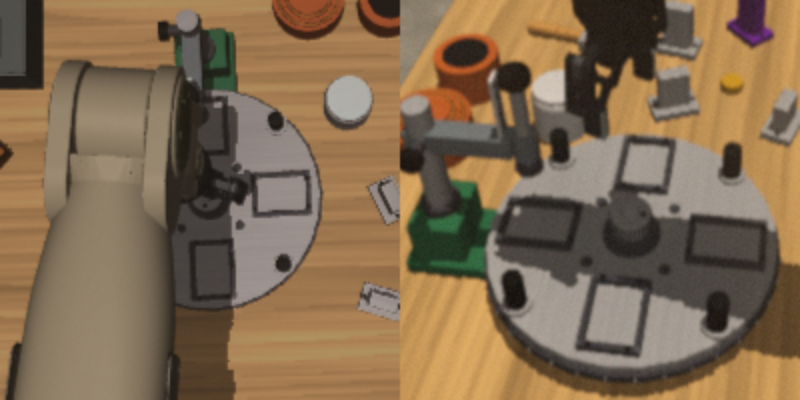

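The jaws are over the nut. I descend and grip, then turn clockwise.

Emit:
carry_out(steps=[[1, 0.0001, 0.0001, 0.0209, 0, 0, 0], [1, 0.0001, 0.0001, 0.0209, 0, 0, 0], [1, 0.0001, 0.0001, 0.0209, 0, 0, 0], [1, 0.0001, 0.0001, 0.0209, 0, 0, 0], [1, 0, 0.0001, 0.0209, 0, 0, 0], [1, 0, 0, 0.0209, 0, 0, 0], [1, 0, 0, 0.0209, 0, 0, 0], [1, 0, 0, 0.0209, 0, 0, 0], [1, 0, 0, 0, 0, 0, 0], [-1, 0, 0, 0, 0, 0, 0], [-1, 0, 0, 0, 0, 0, 0], [-1, 0, 0, 0, 0, 0, 0], [-1, 0, 0, 0, 0, 0, 0], [-1, 0, 0, 0, 0, 0, 0], [-1, 0, 0, 0, 0, 0, 0]], grip_force=60)

```text
clock: 6.15
tcp_pos: [0.5826, 0.0307, 0.0848]
orientation: [0.0, -0.59, 0.807, -0.001]
wrist_force: [-1.0, -3.1, 5.9]
finger_gap: 0.0443
```

```bash
python3 -c "
from h import *
go(.5816,.0316,.083)"
```

```text
clk 6.2 tcp [0.5826 0.0307 0.0848] head -107.7 j6 -2.92 gap 0.0443 F [-1.  -3.1  5.9] T [-0.72  0.57  0.02]
  shift [-0.0005  0.0012  0.0018] turn deg/rad None None
```

Emit:
carry_out(steps=[[-1, 0, 0, 0, 0, 0, 0.15], [-1, 0, 0, 0, 0, 0, 0.175], [-1, 0, 0, 0, 0, 0, 0.175], [-1, 0, 0, 0, 0, 0, 0.175], [-1, 0, 0, 0, 0, 0, 0.175], [-1, 0, 0, 0, 0, 0, 0.175], [-1, 0, 0, 0, 0, 0, 0.175], [-1, 0, 0, 0, 0, 0, 0.175], [-1, 0, 0, 0, 0, 0, 0.175], [-1, 0, 0, 0, 0, 0, 0.175], [-1, 0, 0, 0, 0, 0, 0.175], [-1, 0, 0, 0, 0, 0, 0.175], [-1, 0, 0, 0, 0, 0, 0.175], [-1, 0, 0, 0, 0, 0, 0.175], [-1, 0, 0, 0, 0, 0, 0.175], [-1, 0, 0, 0, 0, 0, 0.175]])

```text
clock: 8.15
tcp_pos: [0.5792, 0.0313, 0.0848]
orientation: [-0.001, 0.688, 0.726, -0.002]
wrist_force: [-10.8, -2.2, 14.1]
finger_gap: 0.0439
```

```bash
python3 - <<'E'
from h import *
go(.5816,.0316,.083)
d=snap('side');c=snap('top')
a=c['color'][100:300,180:380];b=d['color'][160:360,200:400]
cv2.imwrite('pics/nut2.png',cv2.resize(np.hstack([a,b]),None,fx=2,fy=2)[:,:,::-1])
E
```

```text
clk 8.2 tcp [0.5792 0.0313 0.0848] head 93.0 j6 -0.14 gap 0.0439 F [-10.8  -2.2  14.1] T [-0.05  2.21  0.1 ]
  shift [0.0002 0.0024 0.0017] turn deg/rad None None
```

View pics/nut2.png

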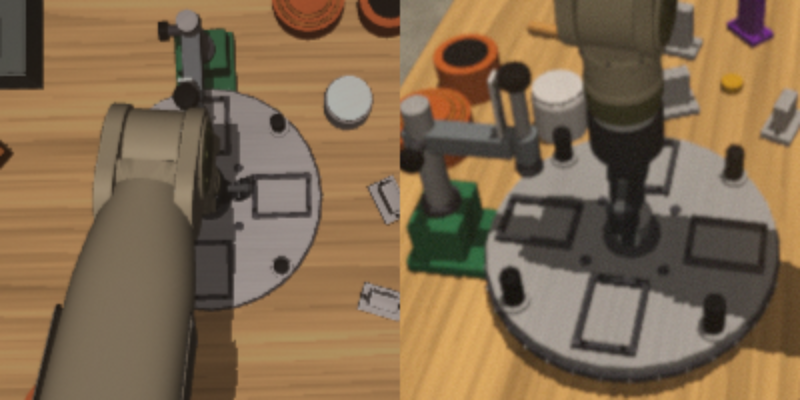

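The grip turns the nut with 0.1 N m, matching its friction, and the table holds in its detent. A slight x offset shows in the force, so I ease that and carry on.

Emit:
carry_out(steps=[[-1, 0, -0.003, -0.001, 0, 0, 0], [-1, 0, 0, 0, 0, 0, 0.15], [-1, 0, 0, 0, 0, 0, 0.175], [-1, 0, 0, 0, 0, 0, 0.175], [-1, 0, 0, 0, 0, 0, 0.175], [-1, 0, 0, 0, 0, 0, 0.175], [-1, 0, 0, 0, 0, 0, 0.175], [-1, 0, 0, 0, 0, 0, 0.175], [-1, 0, 0, 0, 0, 0, 0.175]])

```text
clock: 9.38
tcp_pos: [0.5804, 0.0329, 0.0849]
orientation: [-0.001, 0.992, 0.125, 0.002]
wrist_force: [1.7, 4.8, -0.3]
finger_gap: 0.0441
```

```bash
python3 -c "
from h import *
go(.5816,.0316,.083)"
```

```text
clk 9.4 tcp [0.5804 0.0329 0.0849] head 14.4 j6 1.24 gap 0.0441 F [ 1.7  4.8 -0.3] T [ 0.91 -0.47  0.08]
  shift [0.0008 0.0016 0.0019] turn deg/rad None None
```

Emit:
carry_out(steps=[[-1, 0, 0, 0, 0, 0, 0.1], [-1, 0, 0, 0, 0, 0, 0.1], [-1, 0, 0, 0, 0, 0, 0.1]])

```text
clock: 9.75
tcp_pos: [0.5809, 0.033, 0.0849]
orientation: [-0.001, 1.0, -0.023, 0.002]
wrist_force: [2.5, 5.5, -0.9]
finger_gap: 0.0444
```

```bash
python3 -c "
from h import *
go(.5816,.0316,.083)"
```

```text
clk 9.8 tcp [0.5809 0.033  0.0849] head -2.6 j6 1.53 gap 0.0444 F [ 2.5  5.5 -0.9] T [ 0.9  -0.67  0.15]
  shift [0.0007 0.0014 0.0019] turn deg/rad None None
```

Emit:
carry_out(steps=[[-1, 0, 0, 0, 0, 0, 0.1], [-1, 0, 0, 0, 0, 0, 0.1]])

```text
clock: 10.0
tcp_pos: [0.5812, 0.033, 0.0849]
orientation: [-0.002, 0.992, -0.122, 0.002]
wrist_force: [4.4, 3.8, -3.4]
finger_gap: 0.0444
```

```bash
python3 -c "
from h import *
go(.5816,.0316,.083)"
```

```text
clk 10.0 tcp [0.5812 0.033  0.0849] head -14.0 j6 1.73 gap 0.0444 F [ 4.4  3.8 -3.4] T [ 0.81 -0.84  0.87]
  shift [0.0007 0.0012 0.0019] turn deg/rad None None
```

Emit:
carry_out(steps=[[-1, 0, 0, 0, 0, 0, 0.1], [-1, 0, 0, 0, 0, 0, 0.1]])

```text
clock: 10.25
tcp_pos: [0.5816, 0.0328, 0.0849]
orientation: [-0.002, 0.975, -0.221, 0.002]
wrist_force: [5.5, 4.2, -3.5]
finger_gap: 0.044
```

```bash
python3 -c "
from h import *
go(.5816,.0316,.083)"
```

```text
clk 10.2 tcp [0.5816 0.0328 0.0849] head -25.5 j6 1.93 gap 0.0440 F [ 5.5  4.2 -3.5] T [ 0.73 -1.06  0.89]
  shift [0.0005 0.0011 0.0019] turn deg/rad None None
```

Torque rises to 0.87 N m after about 4.5 rad in all and the table starts to come along, so the nut is tight against its stop. I release and rise.

Emit:
carry_out(steps=[[1, 0, 0, 0, 0, 0, 0], [1, 0, 0, 0, 0, 0, 0], [1, 0, 0, 0, 0, 0, 0], [1, 0, 0, 0, 0, 0, 0], [1, 0, 0, -0.03, 0, 0, 0], [1, 0, 0, -0.03, 0, 0, 0], [1, 0, 0, -0.03, 0, 0, 0], [1, 0, 0, -0.03, 0, 0, 0], [1, 0, 0, 0, 0, 0, 0]])

```text
clock: 11.38
tcp_pos: [0.5807, 0.0313, 0.2069]
orientation: [-0.0, 0.975, -0.221, 0.003]
wrist_force: [0.2, -0.8, -0.8]
finger_gap: 0.0857
```

```bash
cat >> h.py <<'E'
def foot(c,box,z=.012):
    x0,x1,y0,y1=box;hsv=cv2.cvtColor(c['color'],cv2.COLOR_RGB2HSV)
    m=((hsv[:,:,1]<75)).astype(np.uint8);k=np.zeros_like(m);k[y0:y1,x0:x1]=1
    cs,_=cv2.findContours(m*k,0,1);ct=max(cs,key=cv2.contourArea).reshape(-1,2)
    return cv2.minAreaRect(np.array([ray(c,p,z)[:2] for p in ct],np.float32)*1000)
B={'low':(355,390,235,265),'mid':(358,392,183,217),'tall':(405,432,181,212)}
E
python3 - <<'E'
from h import *
go(.587,-.369,.20,-10.5)
c=snap('top')
for k in B:print(k,foot(c,B[k]))
for p in((120,313),(478,292),(306,482)):print(ray(c,((p[0]+.5)/5-.5+225,(p[1]+.5)/5-.5+138),.057).round(4))
E
```

```text
clk 11.4 tcp [0.5807 0.0313 0.2069] head -25.5 j6 1.93 gap 0.0857 F [ 0.2 -0.8 -0.8] T [-0.02 -0.04 -0.03]
  shift [0.178  0.3586 0.0071] turn deg/rad -14.995599002962734 -0.26172257591047865
low ((425.2118225097656, -216.54476928710938), (63.20939254760742, 41.828243255615234), 72.40524291992188)
mid ((575.7677612304688, -232.9080047607422), (62.90506362915039, 40.26704025268555), 24.809232711791992)
tall ((588.5380249023438, -365.72271728515625), (43.73728561401367, 63.13124084472656), 79.78531646728516)
[0.5786 0.1356 0.057 ]
[ 0.5858 -0.0728  0.057 ]
[0.4782 0.0287 0.057 ]
```

Emit:
carry_out(steps=[[1, 0.0222, 0.0448, 0, 0, 0, 0], [1, 0.0222, 0.0448, 0, 0, 0, 0], [1, 0.0222, 0.0448, 0, 0, 0, 0], [1, 0.0222, 0.0448, 0, 0, 0, 0], [1, 0.0222, 0.0448, 0, 0, 0, 0], [1, 0.0222, 0.0448, 0, 0, 0, 0], [1, 0.0222, 0.0448, 0, 0, 0, 0], [1, 0.0222, 0.0448, 0, 0, 0, 0], [1, 0, 0, 0, 0, 0, -0.131], [1, 0, 0, 0, 0, 0, -0.131], [1, 0, 0, 0, 0, 0, 0]])

```text
clock: 12.8
tcp_pos: [0.5844, -0.3683, 0.2021]
orientation: [-0.001, 0.996, -0.092, -0.001]
wrist_force: [0.6, -0.5, 0.1]
finger_gap: 0.0856
```

Emit:
carry_out(steps=[[1, 0, 0, 0.027, 0, 0, 0], [1, 0, 0, 0.027, 0, 0, 0], [1, 0, 0, 0.027, 0, 0, 0], [1, 0, 0, 0.027, 0, 0, 0], [1, 0, 0, 0.027, 0, 0, 0], [1, 0, 0, 0.024, 0, 0, 0], [1, 0, 0, 0, 0, 0, 0], [-1, 0, 0, 0, 0, 0, 0], [-1, 0, 0, 0, 0, 0, 0], [-1, 0, 0, 0, 0, 0, 0], [-1, 0, 0, 0, 0, 0, 0], [-1, 0, 0, 0, 0, 0, 0], [-1, 0, 0, 0, 0, 0, 0]], grip_force=20)

```text
clock: 14.42
tcp_pos: [0.5867, -0.3694, 0.0469]
orientation: [0.001, 0.996, -0.091, 0.002]
wrist_force: [4.3, -0.8, 6.6]
finger_gap: 0.0418
```

```bash
python3 - <<'E'
from h import *
go(.587,-.369,.045,79.5)
d=snap('side');c=snap('top')
a=c['color'][120:300,340:480];b=d['color'][120:300,280:440]
cv2.imwrite('pics/t1.png',cv2.resize(np.hstack([a,b]),None,fx=2.6,fy=2.6)[:,:,::-1])
E
```

```text
clk 14.4 tcp [ 0.5867 -0.3694  0.0469] head -10.5 j6 1.08 gap 0.0418 F [ 4.3 -0.8  6.6] T [-0.03 -0.51 -0.01]
  shift [ 0.0002 -0.0004  0.0019] turn deg/rad -89.98377080214145 -1.5705130738573072
```

View pics/t1.png

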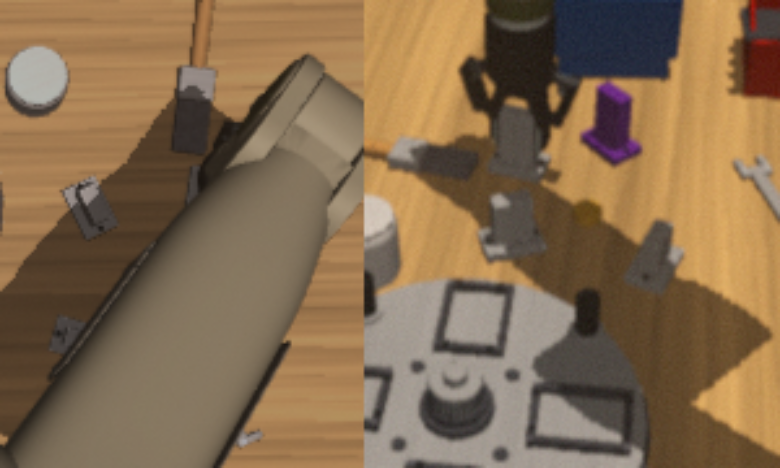

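The tall punch is squeezed lengthwise (gap 41.8 mm as it should be). I open, turn a quarter and grip across the shank.

Emit:
carry_out(steps=[[1, 0, 0, 0, 0, 0, 0], [1, 0, 0, 0, 0, 0, 0], [1, 0, 0, 0, 0, 0, 0], [1, 0, 0, 0, 0, 0, -0.1745], [1, 0, 0, 0, 0, 0, -0.1745], [1, 0, 0, 0, 0, 0, -0.1745], [1, 0, 0, 0, 0, 0, -0.1745], [1, 0, 0, 0, 0, 0, -0.1745], [1, 0, 0, 0, 0, 0, -0.1745], [1, 0, 0, 0, 0, 0, -0.1745], [1, 0, 0, 0, 0, 0, -0.1745], [1, 0, 0, 0, 0, 0, -0.1745], [1, 0, 0, 0, 0, 0, 0]])

```text
clock: 16.15
tcp_pos: [0.5847, -0.3683, 0.0447]
orientation: [-0.0, 0.769, 0.639, -0.0]
wrist_force: [-0.4, -0.1, 0.5]
finger_gap: 0.0854
```

Emit:
carry_out(steps=[[-1, 0, 0, 0, 0, 0, 0], [-1, 0, 0, 0, 0, 0, 0], [-1, 0, 0, 0, 0, 0, 0], [-1, 0, 0, 0, 0, 0, 0], [-1, 0, 0, 0, 0, 0, 0], [-1, 0, 0, 0, 0, 0, 0], [-1, 0, 0, -0.02, 0, 0, 0], [-1, 0, 0, -0.025, 0, 0, 0], [-1, 0, 0, -0.025, 0, 0, 0], [-1, 0, 0, -0.025, 0, 0, 0], [-1, 0, 0, -0.025, 0, 0, 0], [-1, 0, 0, 0, 0, 0, 0]], grip_force=50)

```text
clock: 17.65
tcp_pos: [0.5855, -0.3692, 0.1658]
orientation: [0.001, 0.769, 0.639, 0.0]
wrist_force: [0.1, 0.4, -6.9]
finger_gap: 0.0193
```

```bash
python3 - <<'E'
from h import *
go(.585,-.073,.165,1.8)
E
```

```text
clk 17.6 tcp [ 0.5855 -0.3692  0.1658] head 79.5 j6 -0.49 gap 0.0193 F [ 0.1  0.4 -6.9] T [-0.04 -0.04 -0.03]
  shift [ 0.2911 -0.0546  0.0004] turn deg/rad 77.68086583493402 1.3557868746195727
```

Emit:
carry_out(steps=[[-1, 0.0365, -0.0069, 0, 0, 0, 0], [-1, 0.0365, -0.0069, 0, 0, 0, 0], [-1, 0.0365, -0.0069, 0, 0, 0, 0], [-1, 0.0365, -0.0069, 0, 0, 0, 0], [-1, 0.0365, -0.0069, 0, 0, 0, 0], [-1, 0.0365, -0.0069, 0, 0, 0, 0], [-1, 0.0365, -0.0069, 0, 0, 0, 0], [-1, 0.0365, -0.0069, 0, 0, 0, 0], [-1, 0, 0, 0, 0, 0, 0.1695], [-1, 0, 0, 0, 0, 0, 0.1695], [-1, 0, 0, 0, 0, 0, 0.1695], [-1, 0, 0, 0, 0, 0, 0.1695], [-1, 0, 0, 0, 0, 0, 0.1695], [-1, 0, 0, 0, 0, 0, 0.1695], [-1, 0, 0, 0, 0, 0, 0.1695], [-1, 0, 0, 0, 0, 0, 0.1695], [-1, 0, 0, 0, 0, 0, 0]])

```text
clock: 19.77
tcp_pos: [0.5828, -0.0711, 0.1629]
orientation: [-0.0, 1.0, 0.017, -0.002]
wrist_force: [-0.1, 0.0, -6.9]
finger_gap: 0.0193
```

```bash
python3 - <<'E'
from h import *
go(.585,-.0715,.095,1.8)
d=snap('side');c=snap('top')
a=c['color'][120:270,270:390];b=d['color'][150:300,270:400]
cv2.imwrite('pics/t2.png',cv2.resize(np.hstack([a,b]),None,fx=3.2,fy=3.2)[:,:,::-1])
E
```

```text
clk 19.8 tcp [ 0.5828 -0.0711  0.1629] head 1.9 j6 1.28 gap 0.0193 F [-0.1  0.  -6.9] T [-0.05  0.    0.03]
  shift [0.0024 0.0005 0.0679] turn deg/rad 0.09915584294029145 0.0017305959318984609
```

View pics/t2.png

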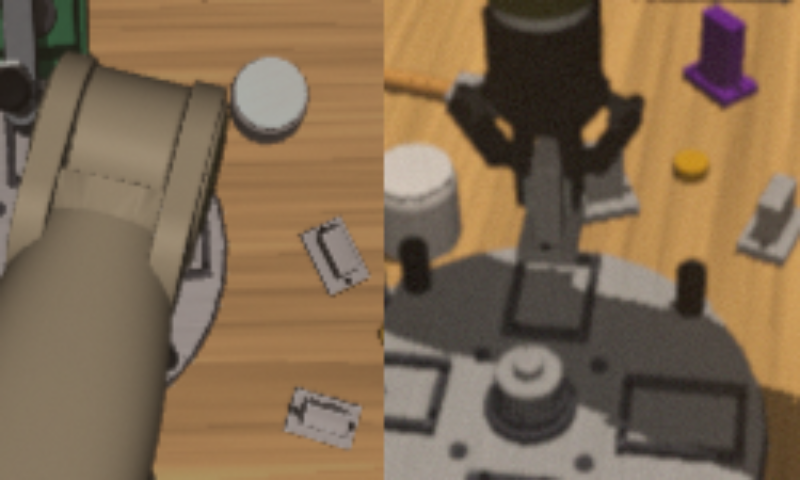

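Emit:
carry_out(steps=[[-1, 0.0024, 0.0005, 0.01, 0, 0, 0], [-1, 0, 0, 0.015, 0, 0, 0], [-1, 0, 0, 0.015, 0, 0, 0], [-1, 0, 0, 0.008, 0, 0, 0], [-1, 0, 0, 0.005, 0, 0, 0], [-1, 0, 0, 0.005, 0, 0, 0], [-1, 0, 0, 0.004, 0, 0, 0], [-1, 0, 0, 0.003, 0, 0, 0], [-1, 0, 0, 0, 0, 0, 0]])

```text
clock: 21.0
tcp_pos: [0.5863, -0.0717, 0.1]
orientation: [-0.0, 1.0, 0.016, -0.0]
wrist_force: [-0.6, 0.2, -6.9]
finger_gap: 0.0192
```

```bash
python3 -c "
from h import *
go(.585,-.0715,.095,1.8)"
```

```text
clk 21.0 tcp [ 0.5863 -0.0717  0.1   ] head 1.8 j6 1.28 gap 0.0192 F [-0.6  0.2 -6.9] T [ 0.02 -0.01 -0.03]
  shift [-0.0013 -0.0002  0.005 ] turn deg/rad 0.00414495870528242 7.234317676637951e-05
```

Emit:
carry_out(steps=[[-1, -0.001, 0, 0.002, 0, 0, 0], [-1, 0, 0, 0.002, 0, 0, 0], [-1, 0, 0, 0.001, 0, 0, 0], [-1, 0, 0, 0.001, 0, 0, 0], [-1, 0, 0, 0, 0, 0, 0]])

```text
clock: 21.62
tcp_pos: [0.5861, -0.0718, 0.0952]
orientation: [0.0, 1.0, 0.016, 0.001]
wrist_force: [-0.6, 1.0, 1.4]
finger_gap: 0.0195
```

```bash
python3 -c "
from h import *
go(.585,-.0715,.095,1.8)"
```

```text
clk 21.6 tcp [ 0.5861 -0.0718  0.0952] head 1.8 j6 1.28 gap 0.0195 F [-0.6  1.   1.4] T [0.2  0.37 0.06]
  shift [-0.0011 -0.0003  0.0002] turn deg/rad 0.01567930319023958 0.0002736554650881315
```

The tall punch's foot is on the nest floor (height agrees, 0.0952). I release and go to the low punch.

Emit:
carry_out(steps=[[1, 0, 0, 0, 0, 0, 0], [1, 0, 0, 0, 0, 0, 0], [1, 0, 0, 0, 0, 0, 0], [1, 0, 0, -0.02, 0, 0, 0], [1, 0, 0, -0.03, 0, 0, 0], [1, 0, 0, -0.03, 0, 0, 0], [1, 0, 0, -0.03, 0, 0, 0], [1, 0, 0, 0, 0, 0, -0.1787], [1, 0, 0, 0, 0, 0, -0.1787], [1, 0, 0, 0, 0, 0, -0.1787], [1, 0, 0, 0, 0, 0, -0.1787], [1, 0, 0, 0, 0, 0, -0.1787], [1, 0, 0, 0, 0, 0, -0.1787], [1, 0, 0, 0, 0, 0, -0.1787], [1, 0, 0, 0, 0, 0, 0]])

```text
clock: 23.5
tcp_pos: [0.5855, -0.0718, 0.2041]
orientation: [0.0, 0.802, 0.597, 0.0]
wrist_force: [0.9, -0.2, -0.1]
finger_gap: 0.0853
```

```bash
python3 -c "
from h import *
go(.425,-.2175,.205,73.5)
c=snap('top')
for k in('low','mid'):print(k,foot(c,B[k]))"
```

```text
clk 23.5 tcp [ 0.5855 -0.0718  0.2041] head 73.4 j6 0.03 gap 0.0853 F [ 0.9 -0.2 -0.1] T [ 0.02  0.   -0.02]
  shift [-0.1856 -0.112  -0.001 ] turn deg/rad -0.1400833893852962 -0.002444916372126694
low ((425.2118225097656, -216.54476928710938), (63.20939254760742, 41.828243255615234), 72.40524291992188)
mid ((575.7677612304688, -232.9080047607422), (62.90506362915039, 40.26704025268555), 24.809232711791992)
```

Emit:
carry_out(steps=[[1, -0.0371, -0.0224, 0, 0, 0, 0], [1, -0.0371, -0.0224, 0, 0, 0, 0], [1, -0.0371, -0.0224, 0, 0, 0, 0], [1, -0.0371, -0.0224, 0, 0, 0, 0], [1, -0.0371, -0.0224, 0, 0, 0, 0], [1, 0, 0, 0, 0, 0, 0], [1, 0, 0, 0.028, 0, 0, 0], [1, 0, 0, 0.028, 0, 0, 0], [1, 0, 0, 0.028, 0, 0, 0], [1, 0, 0, 0.028, 0, 0, 0], [1, 0, 0, 0.028, 0, 0, 0], [1, 0, 0, 0.027, 0, 0, 0], [1, 0, 0, 0, 0, 0, 0], [-1, 0, 0, 0, 0, 0, 0], [-1, 0, 0, 0, 0, 0, 0], [-1, 0, 0, 0, 0, 0, 0], [-1, 0, 0, 0, 0, 0, 0], [-1, 0, 0, 0, 0, 0, 0], [-1, 0, 0, 0, 0, 0, 0]], grip_force=20)

```text
clock: 25.92
tcp_pos: [0.4263, -0.2186, 0.0384]
orientation: [0.001, 0.801, 0.598, 0.0]
wrist_force: [-1.3, -0.5, 6.0]
finger_gap: 0.0416
```

Emit:
carry_out(steps=[[1, 0, 0, 0, 0, 0, 0], [1, 0, 0, 0, 0, 0, 0], [1, 0, 0, 0, 0, 0, 0], [1, 0, 0, 0, 0, 0, -0.1745], [1, 0, 0, 0, 0, 0, -0.1745], [1, 0, 0, 0, 0, 0, -0.1745], [1, 0, 0, 0, 0, 0, -0.1745], [1, 0, 0, 0, 0, 0, -0.1745], [1, 0, 0, 0, 0, 0, -0.1745], [1, 0, 0, 0, 0, 0, -0.1745], [1, 0, 0, 0, 0, 0, -0.1745], [1, 0, 0, 0, 0, 0, -0.1745], [1, 0, 0, 0, 0, 0, 0]])

```text
clock: 27.55
tcp_pos: [0.4252, -0.2176, 0.0369]
orientation: [-0.0, 0.145, 0.989, 0.0]
wrist_force: [-0.6, -0.3, 0.2]
finger_gap: 0.0851
```

Emit:
carry_out(steps=[[-1, 0, 0, 0, 0, 0, 0], [-1, 0, 0, 0, 0, 0, 0], [-1, 0, 0, 0, 0, 0, 0], [-1, 0, 0, 0, 0, 0, 0], [-1, 0, 0, 0, 0, 0, 0], [-1, 0, 0, 0, 0, 0, 0], [-1, 0, 0, -0.02, 0, 0, 0], [-1, 0, 0, -0.03, 0, 0, 0], [-1, 0, 0, -0.03, 0, 0, 0], [-1, 0, 0, -0.03, 0, 0, 0], [-1, 0, 0, -0.02, 0, 0, 0], [-1, 0, 0, 0, 0, 0, 0]], grip_force=50)

```text
clock: 29.05
tcp_pos: [0.4258, -0.218, 0.1676]
orientation: [0.001, 0.144, 0.99, -0.0]
wrist_force: [0.3, 0.9, -6.7]
finger_gap: 0.0195
```

```bash
python3 -c "
from h import *
go(.477,.0285,.17,91.8)"
```

```text
clk 29.1 tcp [ 0.4258 -0.218   0.1676] head 163.5 j6 -1.92 gap 0.0195 F [ 0.3  0.9 -6.7] T [-0.01  0.01 -0.  ]
  shift [ 0.0211  0.2509 -0.0025] turn deg/rad 71.66034163694394 1.2507089046686548
```

Emit:
carry_out(steps=[[-1, 0.0035, 0.0418, 0, 0, 0, 0], [-1, 0.0035, 0.0418, 0, 0, 0, 0], [-1, 0.0035, 0.0418, 0, 0, 0, 0], [-1, 0.0035, 0.0418, 0, 0, 0, 0], [-1, 0.0035, 0.0418, 0, 0, 0, 0], [-1, 0.0035, 0.0418, 0, 0, 0, 0], [-1, 0, 0, 0, 0, 0, 0.1787], [-1, 0, 0, 0, 0, 0, 0.1787], [-1, 0, 0, 0, 0, 0, 0.1787], [-1, 0, 0, 0, 0, 0, 0.1787], [-1, 0, 0, 0, 0, 0, 0.1787], [-1, 0, 0, 0, 0, 0, 0.1787], [-1, 0, 0, 0, 0, 0, 0.1787], [-1, 0, 0, 0, 0, 0, 0]])

```text
clock: 30.8
tcp_pos: [0.4755, 0.0288, 0.1653]
orientation: [-0.001, 0.695, 0.719, -0.001]
wrist_force: [0.1, -0.6, -5.9]
finger_gap: 0.0196
```

```bash
python3 -c "
from h import *
go(.477,.0285,.087,91.8)"
```

```text
clk 30.8 tcp [0.4755 0.0288 0.1653] head 91.9 j6 -0.14 gap 0.0196 F [ 0.1 -0.6 -5.9] T [-0.02  0.    0.01]
  shift [-0.0004  0.0018  0.0783] turn deg/rad 0.09767286721894664 0.001704713122833856
```

Emit:
carry_out(steps=[[-1, 0, 0.001, 0.015, 0, 0, 0], [-1, 0, 0, 0.02, 0, 0, 0], [-1, 0, 0, 0.015, 0, 0, 0], [-1, 0, 0, 0.008, 0, 0, 0], [-1, 0, 0, 0.005, 0, 0, 0], [-1, 0, 0, 0.005, 0, 0, 0], [-1, 0, 0, 0.004, 0, 0, 0], [-1, 0, 0, 0.001, 0, 0, 0], [-1, 0, 0, 0, 0, 0, 0]])

```text
clock: 31.92
tcp_pos: [0.4777, 0.0288, 0.0942]
orientation: [0.0, 0.696, 0.718, 0.0]
wrist_force: [0.1, 0.0, -4.5]
finger_gap: 0.0193
```

```bash
python3 -c "
from h import *
go(.477,.0285,.087,91.8)"
```

```text
clk 31.9 tcp [0.4777 0.0288 0.0942] head 91.8 j6 -0.14 gap 0.0193 F [ 0.1  0.  -4.5] T [-0.03  0.   -0.01]
  shift [-0.0002 -0.0007  0.0072] turn deg/rad -0.008896688835591249 -0.00015527651270648776
```

Emit:
carry_out(steps=[[-1, 0, 0, 0.003, 0, 0, 0], [-1, 0, 0, 0.002, 0, 0, 0], [-1, 0, 0, 0.0015, 0, 0, 0], [-1, 0, 0, 0.001, 0, 0, 0], [-1, 0, 0, 0, 0, 0, 0]])

```text
clock: 32.55
tcp_pos: [0.4775, 0.0287, 0.0871]
orientation: [0.0, 0.696, 0.718, 0.0]
wrist_force: [-4.3, -0.9, 2.2]
finger_gap: 0.0191
```

```bash
python3 -c "
from h import *
go(.477,.0285,.087,91.8)"
```

```text
clk 32.5 tcp [0.4775 0.0287 0.0871] head 91.8 j6 -0.14 gap 0.0191 F [-4.3 -0.9  2.2] T [0.09 0.67 0.03]
  shift [-0.0002 -0.0005  0.0001] turn deg/rad -0.008905866793497808 -0.00015543669829056665
```

Low punch is seated (height agrees). Next the middling punch.

Emit:
carry_out(steps=[[1, 0, 0, 0, 0, 0, 0], [1, 0, 0, 0, 0, 0, 0], [1, 0, 0, 0, 0, 0, 0], [1, 0, 0, -0.02, 0, 0, 0], [1, 0, 0, -0.033, 0, 0, 0], [1, 0, 0, -0.033, 0, 0, 0], [1, 0, 0, -0.034, 0, 0, 0], [1, 0, 0, 0, 0, 0, 0.1666], [1, 0, 0, 0, 0, 0, 0.1666], [1, 0, 0, 0, 0, 0, 0.1666], [1, 0, 0, 0, 0, 0, 0.1666], [1, 0, 0, 0, 0, 0, 0.1666], [1, 0, 0, 0, 0, 0, 0.1666], [1, 0, 0, 0, 0, 0, 0.1666], [1, 0, 0, 0, 0, 0, 0]])

```text
clock: 34.42
tcp_pos: [0.4777, 0.0287, 0.2066]
orientation: [-0.0, 0.976, 0.217, 0.0]
wrist_force: [-0.2, 0.2, -0.5]
finger_gap: 0.0857
```

```bash
python3 -c "
from h import *
go(.575,-.234,.205,25)
c=snap('top')
print(foot(c,B['mid']))"
```

```text
clk 34.4 tcp [0.4777 0.0287 0.2066] head 25.1 j6 1.03 gap 0.0857 F [-0.2  0.2 -0.5] T [-0.05  0.01 -0.  ]
  shift [-0.0232  0.2792  0.0016] turn deg/rad 0.07105966304045808 0.001240225085413718
((575.7677612304688, -232.9080047607422), (62.90506362915039, 40.26704025268555), 24.809232711791992)
```

Emit:
carry_out(steps=[[1, -0.0039, 0.0465, 0, 0, 0, 0], [1, -0.0039, 0.0465, 0, 0, 0, 0], [1, -0.0039, 0.0465, 0, 0, 0, 0], [1, -0.0039, 0.0465, 0, 0, 0, 0], [1, -0.0039, 0.0465, 0, 0, 0, 0], [1, -0.0039, 0.0465, 0, 0, 0, 0], [1, 0, 0, 0, 0, 0, 0], [1, 0, 0, 0.0275, 0, 0, 0], [1, 0, 0, 0.0275, 0, 0, 0], [1, 0, 0, 0.0275, 0, 0, 0], [1, 0, 0, 0.0275, 0, 0, 0], [1, 0, 0, 0.0275, 0, 0, 0], [1, 0, 0, 0.0275, 0, 0, 0], [1, 0, 0, 0, 0, 0, 0], [-1, 0, 0, 0, 0, 0, 0], [-1, 0, 0, 0, 0, 0, 0], [-1, 0, 0, 0, 0, 0, 0], [-1, 0, 0, 0, 0, 0, 0], [-1, 0, 0, 0, 0, 0, 0], [-1, 0, 0, 0, 0, 0, 0]], grip_force=20)

```text
clock: 36.98
tcp_pos: [0.5752, -0.2344, 0.0431]
orientation: [0.001, 0.976, 0.216, 0.001]
wrist_force: [0.6, 1.5, 5.8]
finger_gap: 0.0413
```

Emit:
carry_out(steps=[[1, 0, 0, 0, 0, 0, 0], [1, 0, 0, 0, 0, 0, 0], [1, 0, 0, 0, 0, 0, 0], [1, 0, 0, 0, 0, 0, -0.1745], [1, 0, 0, 0, 0, 0, -0.1745], [1, 0, 0, 0, 0, 0, -0.1745], [1, 0, 0, 0, 0, 0, -0.1745], [1, 0, 0, 0, 0, 0, -0.1745], [1, 0, 0, 0, 0, 0, -0.1745], [1, 0, 0, 0, 0, 0, -0.1745], [1, 0, 0, 0, 0, 0, -0.1745], [1, 0, 0, 0, 0, 0, -0.1745], [1, 0, 0, 0, 0, 0, 0]])

```text
clock: 38.6
tcp_pos: [0.574, -0.2341, 0.0414]
orientation: [-0.0, 0.538, 0.843, 0.0]
wrist_force: [0.3, 0.1, -0.2]
finger_gap: 0.0858
```

Emit:
carry_out(steps=[[-1, 0, 0, 0, 0, 0, 0], [-1, 0, 0, 0, 0, 0, 0], [-1, 0, 0, 0, 0, 0, 0], [-1, 0, 0, 0, 0, 0, 0], [-1, 0, 0, 0, 0, 0, 0], [-1, 0, 0, 0, 0, 0, 0], [-1, 0, 0, -0.02, 0, 0, 0], [-1, 0, 0, -0.03, 0, 0, 0], [-1, 0, 0, -0.03, 0, 0, 0], [-1, 0, 0, -0.03, 0, 0, 0], [-1, 0, 0, -0.03, 0, 0, 0], [-1, 0, 0, -0.03, 0, 0, 0], [-1, 0, 0, 0, 0, 0, 0]], grip_force=50)

```text
clock: 40.22
tcp_pos: [0.5749, -0.2344, 0.213]
orientation: [0.001, 0.538, 0.843, 0.0]
wrist_force: [-0.0, -0.2, -5.3]
finger_gap: 0.0195
```

```bash
python3 -c "
from h import *
go(.578,.136,.21,1.8)"
```

```text
clk 40.2 tcp [ 0.5749 -0.2344  0.213 ] head 115.0 j6 -0.95 gap 0.0195 F [-0.  -0.2 -5.3] T [-0.05 -0.06 -0.01]
  shift [0.3345 0.1591 0.0025] turn deg/rad -66.84263295188322 -1.1666240257124185
```

Emit:
carry_out(steps=[[-1, 0.0487, 0.0062, 0, 0, 0, 0], [-1, 0.0487, 0.0062, 0, 0, 0, 0], [-1, 0.0487, 0.0062, 0, 0, 0, 0], [-1, 0.0487, 0.0062, 0, 0, 0, 0], [-1, 0.0487, 0.0062, 0, 0, 0, 0], [-1, 0.0301, 0.0427, 0, 0, 0, 0], [-1, 0.0301, 0.0427, 0, 0, 0, 0], [-1, 0.0301, 0.0427, 0, 0, 0, 0], [-1, 0, 0, 0, 0, 0, -0.1667], [-1, 0, 0, 0, 0, 0, -0.1667], [-1, 0, 0, 0, 0, 0, -0.1667], [-1, 0, 0, 0, 0, 0, -0.1667], [-1, 0, 0, 0, 0, 0, -0.1667], [-1, 0, 0, 0, 0, 0, -0.1667], [-1, 0, 0, 0, 0, 0, -0.1667], [-1, 0, 0, 0, 0, 0, 0]])

```text
clock: 42.22
tcp_pos: [0.5762, 0.1356, 0.2091]
orientation: [-0.002, -0.015, 1.0, -0.0]
wrist_force: [-0.4, 0.3, -5.6]
finger_gap: 0.0194
```

```bash
python3 -c "
from h import *
go(.578,.136,.0914,1.8)
d=snap('side');c=snap('top')
a=c['color'][120:270,220:350];b=d['color'][200:350,220:390]
cv2.imwrite('pics/m1.png',cv2.resize(np.hstack([a,b]),None,fx=2.6,fy=2.6)[:,:,::-1])"
```

```text
clk 42.2 tcp [0.5762 0.1356 0.2091] head -178.3 j6 -1.51 gap 0.0194 F [-0.4  0.3 -5.6] T [ 0.04 -0.01  0.04]
  shift [-0.0023  0.0004  0.1177] turn deg/rad -0.09032387151287935 -0.0015764489510480565
```

View pics/m1.png

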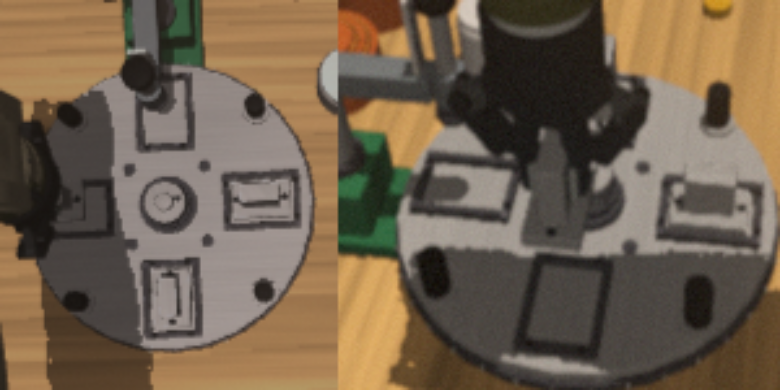

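Tall and low punches sit squarely in the right and near nests, and the middling one hangs over the left nest. I lower it.

Emit:
carry_out(steps=[[-1, -0.0005, 0, 0.02, 0, 0, 0], [-1, 0, 0, 0.025, 0, 0, 0], [-1, 0, 0, 0.025, 0, 0, 0], [-1, 0, 0, 0.015, 0, 0, 0], [-1, 0, 0, 0.01, 0, 0, 0], [-1, 0, 0, 0.005, 0, 0, 0], [-1, 0, 0, 0.005, 0, 0, 0], [-1, 0, 0, 0.004, 0, 0, 0], [-1, 0, 0, 0.002, 0, 0, 0], [-1, 0, 0, 0, 0, 0, 0]])

```text
clock: 43.58
tcp_pos: [0.5781, 0.1357, 0.1006]
orientation: [0.0, -0.016, 1.0, 0.0]
wrist_force: [0.1, 0.6, -5.8]
finger_gap: 0.0191
```

```bash
python3 -c "
from h import *
go(.578,.136,.0914,1.8)"
```

```text
clk 43.6 tcp [0.5781 0.1357 0.1006] head -178.2 j6 -1.51 gap 0.0191 F [ 0.1  0.6 -5.8] T [ 0.02 -0.03 -0.01]
  shift [0.0001 0.0003 0.0092] turn deg/rad 0.010306633910914798 0.00017988469654316316
```

Emit:
carry_out(steps=[[-1, 0, 0, 0.003, 0, 0, 0], [-1, 0, 0, 0.002, 0, 0, 0], [-1, 0, 0, 0.002, 0, 0, 0], [-1, 0, 0, 0.001, 0, 0, 0], [-1, 0, 0, 0, 0, 0, 0]])

```text
clock: 44.2
tcp_pos: [0.578, 0.1357, 0.0925]
orientation: [-0.0, -0.016, 1.0, 0.0]
wrist_force: [1.0, -0.1, -5.3]
finger_gap: 0.0194
```

```bash
python3 -c "
from h import *
go(.578,.136,.0914,1.8)"
```

```text
clk 44.2 tcp [0.578  0.1357 0.0925] head -178.2 j6 -1.51 gap 0.0194 F [ 1.  -0.1 -5.3] T [-0.01 -0.02  0.01]
  shift [-0.      0.0003  0.0011] turn deg/rad 0.007228023293635033 0.00012615280488477621
```

Emit:
carry_out(steps=[[-1, 0, 0, 0.001, 0, 0, 0], [-1, 0, 0, 0.0005, 0, 0, 0], [-1, 0, 0, 0, 0, 0, 0], [1, 0, 0, 0, 0, 0, 0], [1, 0, 0, 0, 0, 0, 0], [1, 0, 0, 0, 0, 0, 0], [1, 0, 0, -0.02, 0, 0, 0], [1, 0, 0, -0.03, 0, 0, 0], [1, 0, 0, -0.03, 0, 0, 0], [1, 0, 0, -0.03, 0, 0, 0], [1, 0.034, -0.0004, 0, 0, 0, 0], [1, 0.034, -0.0004, 0, 0, 0, 0], [1, 0.034, -0.0004, 0, 0, 0, 0], [1, 0, 0, 0, 0, 0, 0]])

```text
clock: 45.95
tcp_pos: [0.4739, 0.1313, 0.2014]
orientation: [-0.0, -0.016, 1.0, 0.0]
wrist_force: [0.6, 0.0, 0.6]
finger_gap: 0.0854
```

Emit:
carry_out(steps=[[1, 0, 0, 0, 0, 0, 0.1812], [1, 0, 0, 0, 0, 0, 0.1812], [1, 0, 0, 0, 0, 0, 0.1812], [1, 0, 0, 0, 0, 0, 0.1812], [1, 0, 0, 0, 0, 0, 0.1812], [1, 0, 0, 0, 0, 0, 0.1812], [1, 0, 0, 0, 0, 0, 0.1812], [1, 0, 0, 0, 0, 0, 0.1812], [1, 0, 0, 0, 0, 0, 0.1812], [1, 0, 0, 0, 0, 0, 0.1812], [1, 0, 0, 0, 0, 0, 0.1812], [1, 0, 0, 0, 0, 0, 0.1812], [1, 0, 0, 0, 0, 0, 0.1812], [1, 0, 0, 0, 0, 0, 0]])

```text
clock: 47.7
tcp_pos: [0.4772, 0.1313, 0.2012]
orientation: [0.0, 0.917, 0.398, 0.0]
wrist_force: [0.1, 0.3, -1.1]
finger_gap: 0.0856
```

```bash
python3 -c "
from h import *
go(.4758,.131,.088,46.8)
d=snap('side');c=snap('top')
a=c['color'][120:270,220:350];b=d['color'][200:350,220:390]
cv2.imwrite('pics/m2.png',cv2.resize(np.hstack([a,b]),None,fx=2.6,fy=2.6)[:,:,::-1])"
```

```text
clk 47.7 tcp [0.4772 0.1313 0.2012] head 46.9 j6 0.86 gap 0.0856 F [ 0.1  0.3 -1.1] T [ 0.01  0.03 -0.01]
  shift [-0.0013 -0.0009  0.1132] turn deg/rad 0.14243096131541222 0.002485889231734617
```

View pics/m2.png

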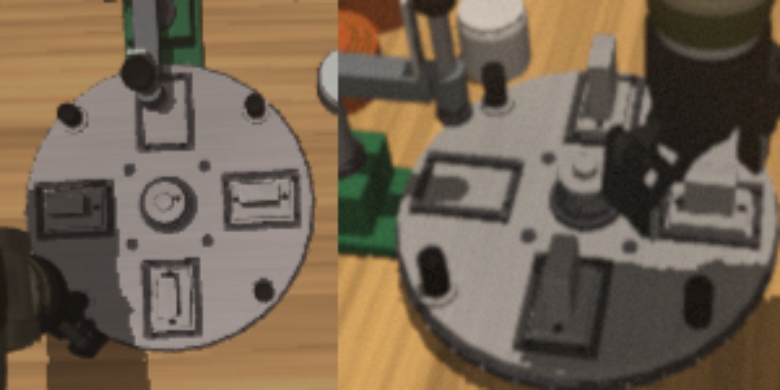

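All three are seated. I go down on the near-left peg and grip it.

Emit:
carry_out(steps=[[1, -0.001, -0.001, 0.028, 0, 0, 0], [1, 0, 0, 0.028, 0, 0, 0], [1, 0, 0, 0.028, 0, 0, 0], [1, 0, 0, 0.029, 0, 0, 0], [1, 0, 0, 0, 0, 0, 0], [-1, 0, 0, 0, 0, 0, 0], [-1, 0, 0, 0, 0, 0, 0], [-1, 0, 0, 0, 0, 0, 0], [-1, 0, 0, 0, 0, 0, 0], [-1, 0, 0, 0, 0, 0, 0], [-1, 0, 0, 0, 0, 0, 0], [-1, 0, 0, 0, 0, 0, 0]], grip_force=30)

```text
clock: 49.3
tcp_pos: [0.4754, 0.1314, 0.089]
orientation: [0.0, 0.918, 0.398, 0.001]
wrist_force: [-0.9, 0.4, 6.2]
finger_gap: 0.0211
```

```bash
python3 -c "
from h import *
go(.4758,.131,.088,46.8)
s,R=st();print(R.T@np.r_[HUB-s['tcp_pos'][:2]+[.0004,0],0])"
```

```text
clk 49.3 tcp [0.4754 0.1314 0.089 ] head 46.9 j6 0.86 gap 0.0211 F [-0.9  0.4  6.2] T [ 0.03  0.15 -0.05]
  shift [0.     0.0006 0.001 ] turn deg/rad 0.05113895743188834 0.0008925431832236755
[1.31394430e-04 1.46034026e-01 1.40790949e-04]
```

The hub lies at tool (0, 0.146), exactly the peg radius. I index +90° in 5° rows to bring the tall punch under the gauge.

Emit:
carry_out(steps=[[-1, -0.01272, 0.00056, 0, 0, 0, -0.08727], [-1, -0.01272, 0.00056, 0, 0, 0, -0.08727], [-1, -0.01272, 0.00056, 0, 0, 0, -0.08727], [-1, -0.01272, 0.00056, 0, 0, 0, -0.08727], [-1, -0.01272, 0.00056, 0, 0, 0, -0.08727], [-1, -0.01272, 0.00056, 0, 0, 0, -0.08727], [-1, -0.01272, 0.00056, 0, 0, 0, -0.08727], [-1, -0.01272, 0.00056, 0, 0, 0, -0.08727], [-1, -0.01272, 0.00056, 0, 0, 0, -0.08727], [-1, -0.01272, 0.00056, 0, 0, 0, -0.08727], [-1, -0.01272, 0.00056, 0, 0, 0, -0.08727], [-1, -0.01272, 0.00056, 0, 0, 0, -0.08727], [-1, -0.01272, 0.00056, 0, 0, 0, -0.08727], [-1, -0.01272, 0.00056, 0, 0, 0, -0.08727], [-1, -0.01272, 0.00056, 0, 0, 0, -0.08727], [-1, -0.01272, 0.00056, 0, 0, 0, -0.08727], [-1, -0.01272, 0.00056, 0, 0, 0, -0.08727], [-1, -0.01272, 0.00056, 0, 0, 0, -0.08727], [-1, 0, 0, 0, 0, 0, 0], [-1, 0, 0, 0, 0, 0, 0]])

```text
clock: 51.8
tcp_pos: [0.4816, -0.0751, 0.089]
orientation: [0.0, 0.368, 0.93, 0.0]
wrist_force: [-0.8, 1.5, 8.1]
finger_gap: 0.0209
```

```bash
python3 -c "
from h import *
go(.482,-.075,.088,136.8)"
```

```text
clk 51.8 tcp [ 0.4816 -0.0751  0.089 ] head 136.8 j6 -1.14 gap 0.0209 F [-0.8  1.5  8.1] T [0.07 0.38 0.2 ]
  shift [-0.0002  0.0003  0.001 ] turn deg/rad -0.0156987975357481 -0.00027399570560277653
```

Emit:
carry_out(steps=[[1, 0, 0, 0, 0, 0, 0], [1, 0, 0, 0, 0, 0, 0], [1, 0, 0, 0, 0, 0, 0], [1, 0, 0, -0.03, 0, 0, 0], [1, 0, 0, -0.05, 0, 0, 0], [-1, 0, 0, -0.05, 0, 0, 0], [-1, 0, 0, -0.05, 0, 0, 0], [-1, 0, 0, -0.05, 0, 0, 0], [-1, 0, 0, -0.01, 0, 0, 0.1634], [-1, 0, 0, 0, 0, 0, 0.1634], [-1, 0, 0, 0, 0, 0, 0.1634], [-1, 0, 0, 0, 0, 0, 0.1634], [-1, 0, 0, 0, 0, 0, 0.1634], [-1, 0.0218, 0.0409, 0, 0, 0, 0], [-1, 0.0218, 0.0409, 0, 0, 0, 0], [-1, 0.0218, 0.0409, 0, 0, 0, 0], [-1, 0.0218, 0.0409, 0, 0, 0, 0], [-1, 0.0218, 0.0409, 0, 0, 0, 0], [-1, 0, 0, 0, 0, 0, 0]])

```text
clock: 54.18
tcp_pos: [0.6879, 0.0357, 0.3241]
orientation: [-0.002, 0.706, 0.708, -0.001]
wrist_force: [0.3, 0.8, -0.5]
finger_gap: 0.0001
```

```bash
python3 -c "
from h import *
go(.686,.034,.298,90)
d=snap('side');c=snap('top')
a=c['color'][100:270,220:350];b=d['color'][130:300,200:390]
cv2.imwrite('pics/g1.png',cv2.resize(np.hstack([a,b]),None,fx=2.5,fy=2.5)[:,:,::-1])"
```

```text
clk 54.2 tcp [0.6879 0.0357 0.3241] head 90.2 j6 -0.07 gap 0.0001 F [ 0.3  0.8 -0.5] T [-0.01 -0.   -0.02]
  shift [-0.0017 -0.0018  0.0261] turn deg/rad 0.1556834835350429 0.0027171893786608796
```

View pics/g1.png

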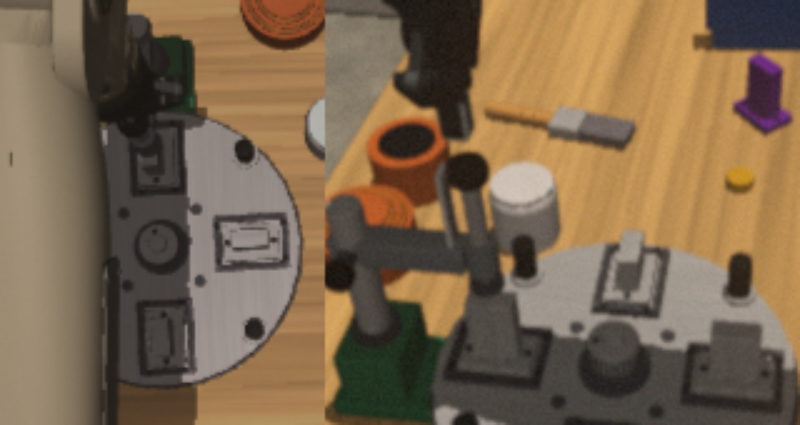

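The tall punch stands under the gauge foot with the shut fingers just above the knob. I lower stepwise, watching the force.

Emit:
carry_out(steps=[[-1, -0.0015, -0.0015, 0.008, 0, 0, 0], [-1, 0, 0, 0.008, 0, 0, 0], [-1, 0, 0, 0.006, 0, 0, 0], [-1, 0, 0, 0.003, 0, 0, 0], [-1, 0, 0, 0.003, 0, 0, 0], [-1, 0, 0, 0, 0, 0, 0]])

```text
clock: 55.02
tcp_pos: [0.6843, 0.0326, 0.2999]
orientation: [-0.0, 0.707, 0.707, -0.0]
wrist_force: [-0.2, 0.4, -0.9]
finger_gap: -0.0
```

Emit:
carry_out(steps=[[-1, 0, 0, 0.003, 0, 0, 0], [-1, 0, 0, 0.003, 0, 0, 0], [-1, 0, 0, 0.002, 0, 0, 0], [-1, 0, 0, 0, 0, 0, 0]])

```text
clock: 55.52
tcp_pos: [0.6846, 0.0326, 0.2921]
orientation: [0.0, 0.707, 0.707, 0.0]
wrist_force: [0.8, 0.7, 2.0]
finger_gap: -0.0
```

Emit:
carry_out(steps=[[-1, 0, 0, 0.002, 0, 0, 0], [-1, 0, 0, 0.002, 0, 0, 0], [-1, 0, 0, 0.002, 0, 0, 0], [-1, 0, 0, 0, 0, 0, 0]])

```text
clock: 56.02
tcp_pos: [0.6844, 0.0326, 0.2859]
orientation: [-0.0, 0.707, 0.707, -0.0]
wrist_force: [1.6, 0.2, 1.5]
finger_gap: -0.0001
```

Emit:
carry_out(steps=[[-1, 0, 0, 0.002, 0, 0, 0], [-1, 0, 0, 0.0015, 0, 0, 0], [-1, 0, 0, 0.001, 0, 0, 0], [-1, 0, 0, 0, 0, 0, 0]])

```text
clock: 56.52
tcp_pos: [0.6844, 0.0326, 0.2819]
orientation: [0.0, 0.707, 0.707, 0.0]
wrist_force: [0.4, -0.2, 4.2]
finger_gap: 0.0002
```

Emit:
carry_out(steps=[[-1, 0, 0, 0.001, 0, 0, 0], [-1, 0, 0, 0.001, 0, 0, 0], [-1, 0, 0, 0, 0, 0, 0]])

```text
clock: 56.9
tcp_pos: [0.6844, 0.0326, 0.2799]
orientation: [0.0, 0.707, 0.707, 0.0]
wrist_force: [0.1, -0.7, 4.5]
finger_gap: 0.0003
```

The force has jumped to 4.5 N, so the foot is resting on the punch. I hold about a second, then let it up slowly.

Emit:
carry_out(steps=[[-1, 0, 0, 0, 0, 0, 0], [-1, 0, 0, 0, 0, 0, 0], [-1, 0, 0, 0, 0, 0, 0], [-1, 0, 0, 0, 0, 0, 0], [-1, 0, 0, 0, 0, 0, 0], [-1, 0, 0, 0, 0, 0, 0], [-1, 0, 0, -0.004, 0, 0, 0], [-1, 0, 0, -0.006, 0, 0, 0], [-1, 0, 0, -0.006, 0, 0, 0], [-1, 0, 0, -0.006, 0, 0, 0], [-1, 0, 0, -0.01, 0, 0, 0], [-1, 0, 0, -0.01, 0, 0, 0], [-1, 0, 0, 0, 0, 0, 0]])

```text
clock: 58.52
tcp_pos: [0.6848, 0.0325, 0.3229]
orientation: [0.001, 0.707, 0.707, 0.001]
wrist_force: [0.5, -0.0, -0.1]
finger_gap: -0.0001
```

```bash
python3 -c "
from h import *
go(.4758,.131,.324,46.8)"
```

```text
clk 58.5 tcp [0.6848 0.0325 0.3229] head 90.0 j6 -0.07 gap -0.0001 F [ 0.5 -0.  -0.1] T [-0.01 -0.02  0.03]
  shift [ 0.0986 -0.2089 -0.0015] turn deg/rad 43.23570035904862 0.754605325671093
```

Emit:
carry_out(steps=[[-1, 0.0197, -0.0418, 0, 0, 0, 0], [-1, 0.0197, -0.0418, 0, 0, 0, 0], [-1, 0.0197, -0.0418, 0, 0, 0, 0], [-1, 0.0197, -0.0418, 0, 0, 0, 0], [-1, 0.0197, -0.0418, 0, 0, 0, 0], [1, 0, 0, 0, 0, 0, 0.1509], [1, 0, 0, 0, 0, 0, 0.1509], [1, 0, 0, 0, 0, 0, 0.1509], [1, 0, 0, 0, 0, 0, 0.1509], [1, 0, 0, 0, 0, 0, 0.1509], [1, 0, 0, 0.05, 0, 0, 0], [1, 0, 0, 0.05, 0, 0, 0], [1, 0, 0, 0.02, 0, 0, 0], [1, 0, 0, 0, 0, 0, 0]])

```text
clock: 60.28
tcp_pos: [0.4738, 0.1308, 0.1999]
orientation: [-0.001, 0.918, 0.397, -0.002]
wrist_force: [-1.0, -0.9, 1.0]
finger_gap: 0.0852
```

```bash
python3 -c "
from h import *
go(.4754,.1314,.088,46.8)
d=snap('side');c=snap('top')
a=c['color'][120:270,220:350];b=d['color'][200:350,220:390]
cv2.imwrite('pics/g2.png',cv2.resize(np.hstack([a,b]),None,fx=2.6,fy=2.6)[:,:,::-1])"
```

```text
clk 60.3 tcp [0.4738 0.1308 0.1999] head 46.8 j6 0.86 gap 0.0852 F [-1.  -0.9  1. ] T [-0.04 -0.01 -0.03]
  shift [0.0019 0.001  0.1119] turn deg/rad 0.006767058064255593 0.00011810744389489411
```

View pics/g2.png

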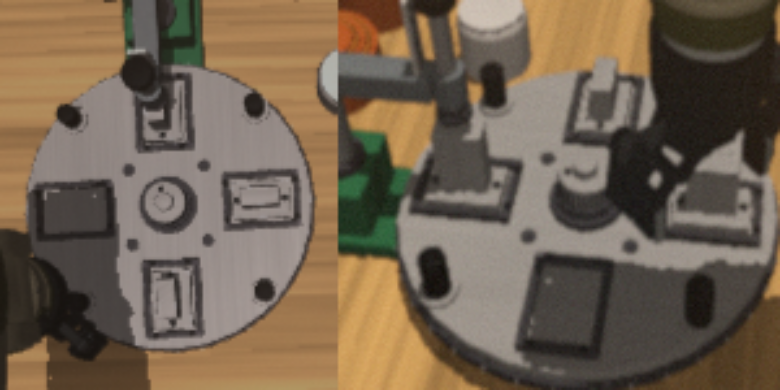

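Tall is under the gauge, the gauge is up again, low is at the right nest and the table is in its detent. Second index.

Emit:
carry_out(steps=[[1, 0.001, 0.0007, 0.028, 0, 0, 0], [1, 0, 0, 0.028, 0, 0, 0], [1, 0, 0, 0.028, 0, 0, 0], [1, 0, 0, 0.028, 0, 0, 0], [1, 0, 0, 0, 0, 0, 0], [-1, 0, 0, 0, 0, 0, 0], [-1, 0, 0, 0, 0, 0, 0], [-1, 0, 0, 0, 0, 0, 0], [-1, 0, 0, 0, 0, 0, 0], [-1, 0, 0, 0, 0, 0, 0], [-1, 0, 0, 0, 0, 0, 0], [-1, 0, 0, 0, 0, 0, 0]], grip_force=30)

```text
clock: 61.88
tcp_pos: [0.4771, 0.1313, 0.0905]
orientation: [0.0, 0.918, 0.397, 0.001]
wrist_force: [-1.1, 0.5, 5.8]
finger_gap: 0.021
```

```bash
python3 -c "
from h import *
go(.4754,.1314,.088,46.8)"
```

```text
clk 61.9 tcp [0.4771 0.1313 0.0905] head 46.8 j6 0.86 gap 0.0210 F [-1.1  0.5  5.8] T [-0.03  0.34 -0.08]
  shift [-0.001  -0.0013  0.0025] turn deg/rad -0.0029681452287491084 -5.1803906919032195e-05
```

Emit:
carry_out(steps=[[-1, -0.01272, 0.00056, 0, 0, 0, -0.08727], [-1, -0.01272, 0.00056, 0, 0, 0, -0.08727], [-1, -0.01272, 0.00056, 0, 0, 0, -0.08727], [-1, -0.01272, 0.00056, 0, 0, 0, -0.08727], [-1, -0.01272, 0.00056, 0, 0, 0, -0.08727], [-1, -0.01272, 0.00056, 0, 0, 0, -0.08727], [-1, -0.01272, 0.00056, 0, 0, 0, -0.08727], [-1, -0.01272, 0.00056, 0, 0, 0, -0.08727], [-1, -0.01272, 0.00056, 0, 0, 0, -0.08727], [-1, -0.01272, 0.00056, 0, 0, 0, -0.08727], [-1, -0.01272, 0.00056, 0, 0, 0, -0.08727], [-1, -0.01272, 0.00056, 0, 0, 0, -0.08727], [-1, -0.01272, 0.00056, 0, 0, 0, -0.08727], [-1, -0.01272, 0.00056, 0, 0, 0, -0.08727], [-1, -0.01272, 0.00056, 0, 0, 0, -0.08727], [-1, -0.01272, 0.00056, 0, 0, 0, -0.08727], [-1, -0.01272, 0.00056, 0, 0, 0, -0.08727], [-1, -0.01272, 0.00056, 0, 0, 0, -0.08727], [-1, 0, 0, 0, 0, 0, 0], [-1, 0, 0, 0, 0, 0, 0]])

```text
clock: 64.38
tcp_pos: [0.4838, -0.075, 0.0905]
orientation: [0.001, 0.369, 0.93, 0.0]
wrist_force: [0.1, 0.1, 7.1]
finger_gap: 0.0206
```

Emit:
carry_out(steps=[[1, 0, 0, 0, 0, 0, 0], [1, 0, 0, 0, 0, 0, 0], [1, 0, 0, 0, 0, 0, 0], [1, 0, 0, -0.03, 0, 0, 0], [1, 0, 0, -0.05, 0, 0, 0], [-1, 0, 0, -0.05, 0, 0, 0], [-1, 0, 0, -0.05, 0, 0, 0], [-1, 0, 0, -0.05, 0, 0, 0], [-1, 0, 0, -0.01, 0, 0, 0.1634], [-1, 0, 0, 0, 0, 0, 0.1634], [-1, 0, 0, 0, 0, 0, 0.1634], [-1, 0, 0, 0, 0, 0, 0.1634], [-1, 0, 0, 0, 0, 0, 0.1634], [-1, 0.0217, 0.0408, 0, 0, 0, 0], [-1, 0.0217, 0.0408, 0, 0, 0, 0], [-1, 0.0217, 0.0408, 0, 0, 0, 0], [-1, 0.0217, 0.0408, 0, 0, 0, 0], [-1, 0.0217, 0.0408, 0, 0, 0, 0], [-1, 0, 0, 0, 0, 0, 0]])

```text
clock: 66.75
tcp_pos: [0.6891, 0.035, 0.3255]
orientation: [-0.002, 0.706, 0.708, -0.001]
wrist_force: [0.2, -1.0, -0.3]
finger_gap: 0.0001
```

```bash
python3 -c "
from h import *
go(.6855,.034,.298,90)
d=snap('side');c=snap('top')
a=c['color'][100:270,220:350];b=d['color'][130:300,200:390]
cv2.imwrite('pics/g3.png',cv2.resize(np.hstack([a,b]),None,fx=2.5,fy=2.5)[:,:,::-1])"
```

```text
clk 66.8 tcp [0.6891 0.035  0.3255] head 90.1 j6 -0.07 gap 0.0001 F [ 0.2 -1.  -0.3] T [ 0.01 -0.04  0.05]
  shift [-0.001  -0.0034  0.0275] turn deg/rad 0.12086897557017551 0.0021095615872121533
```

View pics/g3.png

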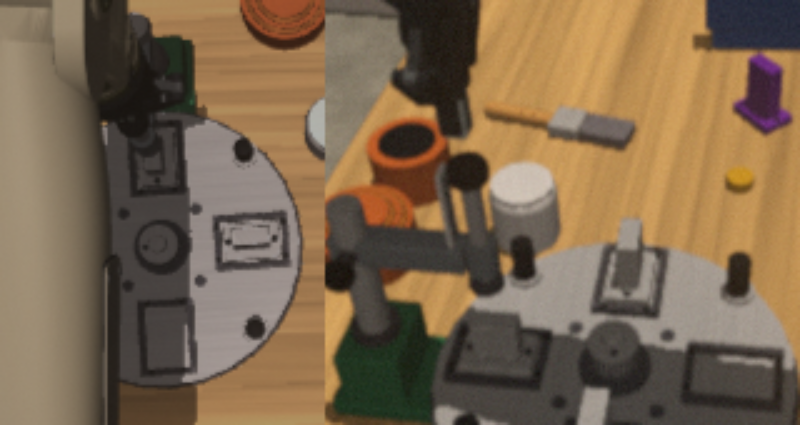

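The low punch is now under the gauge. I lower it.

Emit:
carry_out(steps=[[-1, -0.0008, -0.002, 0.01, 0, 0, 0], [-1, 0, 0, 0.01, 0, 0, 0], [-1, 0, 0, 0.005, 0, 0, 0], [-1, 0, 0, 0.003, 0, 0, 0], [-1, 0, 0, 0.003, 0, 0, 0], [-1, 0, 0, 0.005, 0, 0, 0], [-1, 0, 0, 0.005, 0, 0, 0], [-1, 0, 0, 0.005, 0, 0, 0], [-1, 0, 0, 0.005, 0, 0, 0], [-1, 0, 0, 0.005, 0, 0, 0], [-1, 0, 0, 0.004, 0, 0, 0], [-1, 0, 0, 0.004, 0, 0, 0], [-1, 0, 0, 0.002, 0, 0, 0], [-1, 0, 0, 0, 0, 0, 0]])

```text
clock: 68.6
tcp_pos: [0.6852, 0.0325, 0.2635]
orientation: [0.0, 0.707, 0.707, 0.0]
wrist_force: [0.0, -1.4, 2.1]
finger_gap: -0.0003
```

Emit:
carry_out(steps=[[-1, 0, 0, 0.002, 0, 0, 0], [-1, 0, 0, 0.002, 0, 0, 0], [-1, 0, 0, 0.001, 0, 0, 0], [-1, 0, 0, 0, 0, 0, 0]])

```text
clock: 69.1
tcp_pos: [0.6851, 0.0325, 0.2585]
orientation: [0.0, 0.707, 0.707, 0.0]
wrist_force: [-0.5, -1.6, 2.8]
finger_gap: -0.0002
```

Emit:
carry_out(steps=[[-1, 0, 0, 0.002, 0, 0, 0], [-1, 0, 0, 0.0015, 0, 0, 0], [-1, 0, 0, 0.001, 0, 0, 0], [-1, 0, 0, 0.001, 0, 0, 0], [-1, 0, 0, 0.001, 0, 0, 0], [-1, 0, 0, 0, 0, 0, 0]])

```text
clock: 69.85
tcp_pos: [0.6852, 0.0326, 0.2527]
orientation: [0.0, 0.707, 0.707, 0.0]
wrist_force: [-1.1, -1.5, 6.5]
finger_gap: -0.0002
```

Emit:
carry_out(steps=[[-1, 0, 0, 0, 0, 0, 0], [-1, 0, 0, 0, 0, 0, 0], [-1, 0, 0, 0, 0, 0, 0], [-1, 0, 0, 0, 0, 0, 0]])

```text
clock: 70.35
tcp_pos: [0.6852, 0.0325, 0.2528]
orientation: [0.0, 0.707, 0.707, 0.0]
wrist_force: [-1.0, -1.9, 5.8]
finger_gap: -0.0
```

The foot is resting on the punch (5.8 N, about 2 mm of foot travel). I hold a little longer, then release and move clear.

Emit:
carry_out(steps=[[-1, 0, 0, 0, 0, 0, 0], [-1, 0, 0, 0, 0, 0, 0], [-1, 0, 0, 0, 0, 0, 0], [-1, 0, 0, -0.003, 0, 0, 0], [-1, 0, 0, -0.005, 0, 0, 0], [-1, 0, 0, -0.008, 0, 0, 0], [-1, 0, 0, -0.008, 0, 0, 0], [-1, 0, 0, -0.008, 0, 0, 0], [-1, 0, 0, -0.008, 0, 0, 0], [-1, 0, 0, -0.008, 0, 0, 0], [-1, 0, 0, -0.01, 0, 0, 0], [-1, 0, 0, -0.012, 0, 0, 0], [-1, 0, -0.05, 0, 0, 0, 0], [-1, 0.03, -0.05, 0, 0, 0, 0], [-1, 0.05, -0.03, 0, 0, 0, 0], [-1, 0.05, -0.03, 0, 0, 0, 0], [-1, 0.05, 0, 0, 0, 0, 0], [-1, 0.05, 0, 0, 0, 0, 0], [-1, 0.05, 0, 0, 0, 0, 0], [-1, 0, 0, 0, 0, 0, 0]])

```text
clock: 72.85
tcp_pos: [0.5245, 0.3159, 0.3219]
orientation: [-0.0, 0.705, 0.709, 0.0]
wrist_force: [-0.3, 0.0, 0.1]
finger_gap: -0.0
```

```bash
python3 -c "
from h import *
go(.5,.3,.3,90)
d=snap('side');c=snap('top')
a=c['color'][120:270,220:350];b=d['color'][180:350,190:390]
b=cv2.resize(b,(int(200*150/170),150))
cv2.imwrite('pics/f.png',cv2.resize(np.hstack([a,b]),None,fx=2.6,fy=2.6)[:,:,::-1])"
```

```text
clk 72.8 tcp [0.5245 0.3159 0.3219] head 90.3 j6 0.41 gap -0.0000 F [-0.3  0.   0.1] T [-0.08  0.03  0.  ]
  shift [-0.0158 -0.0245  0.0219] turn deg/rad 0.2798592627500369 0.004884465577192064
```

View pics/f.png

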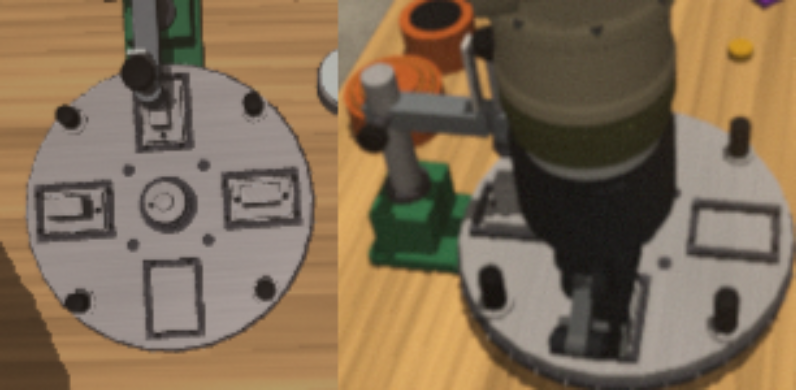

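All punches are seated, the table is square in its detent, the gauge is up and the robot is clear. I hand it in.

```bash
python3 -c "
from workcell import env
print(env.hand_in())"
```

```text
the job is handed in; nothing more can be done
None
```

The job is done in the order asked and handed in at about 73 s of the 210 s allowed; no verdict is reported.

- **Nut:** I screwed it clockwise about 4.5 rad. The torque then jumped from 0.1 to about 0.9 N m and the table began to come round with it, so it is against its stop.
- **Punches:** Only one middling punch was present, so there were three in all. Each stands in a nest of its own. When set down, the tall and low ones read the right height and force for their feet on the nest floor. The middling one I lowered a last 1.5 mm and released without a further reading; the later pictures show it sitting in its nest.
- **Gauging:** The tall punch was gauged first at about 4.5 N, and then the shortest at about 6 N. Each was held for about a second and the gauge let up. The travel at contact agreed with 80 mm and 52 mm.

**Last checks:** The final top view shows all three punches in their nests, the table in a detent and the gauge up. In the final side view the gripper hid the tall punch, so there I relied on the top view and the earlier pictures. I saw no punch knocked aside, and no check failed. The two cameras disagreed by about 4 mm when locating the punches; centring each punch between the jaws dealt with that.

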